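Load a nameplate blank from the sloping rack onto the shims in the marking cradle

ROBOT

A 7-joint arm with a two-finger parallel gripper is mounted at the origin on the work surface. World frame = base frame: x ahead of the robot, y to its left, z up, the work surface at z = 0. Lengths are in mm, angles in degrees, forces in N, time in s.
With the tool pointing down it reaches from about 400 to 850 mm from the base axis. Payload 10.4 kg.
Tool frame: the origin (TCP) lies midway between the tips of the shut fingers; the grasp point (between the pads) lies ctrl.hold_point_z behind it (ctrl.hold_point_z is the distance from the TCP to the grasp point, in mm); y points along the fingers, x is the direction in which the jaws open and shut, and the axes are right-handed (so a half turn about y gives the same grasp; the last joint's range is limited). The gripper opens to 85 mm and grips with 20 to 120 N. Pads are 22 mm wide; open, the fingers measure 114 mm over their backs; the gripper's body (76 mm by 85 mm) begins 54 mm behind the grasp point. The pads swing forward as they close: fully open they stand 13 mm farther back than shut.
Start: joints at [72.789, 19.034, -3.707, 83.658, 1.238, 77.344, -5.071], TCP at [171.421, -601.054, 231.338] pointing down, gripper open.
Joint ranges: [-148.97, 148.97], [-28.65, 121.19], [-84.17, 76.75], [9.2, 138.47], [-72.65, 252.65], [3.7, 117.97], [-149.18, 149.18]. Speed limits (degrees/s): [127.2, 127.2, 159.86, 159.86, 180, 180, 180].

INTERFACE

Orientations are given as [roll, pitch, yaw] about the fixed x, y, z axes, in that order (R = Rz(yaw) Ry(pitch) Rx(roll)).
In Python, from bench import ctrl gives the robot as it stands. Calls block until the motion is done:
- ctrl.move_ptp(position, orientation): joint-space move of the TCP to a pose.
- ctrl.line_to(position, v=150, rot=None): straight line of the TCP; rot=None keeps the orientation; v is the mean speed in mm/s.
- ctrl.goto_joints(angles): joint-space move.
- ctrl.move_gripper(opening, grasp_force=None): opening from 0.0 (shut) to 1.0 (fully open); grasp_force is the grip in N (None keeps the last); returns when the fingers have stopped.
- ctrl.sleep(seconds).
- ctrl.solve_ik(position, orientation): joint angles nearest the present ones, or None.
- ctrl.sense(): the state.
- ctrl.capture(name): name is "scene" or "side" or "wrist"; returns (picture, depth): 400x640x3 uint8, blue, green, red; 400x640 float32, mm along the optical axis (not along the pixel's ray), 0 where there is no reading.
- ctrl.camera_model(name): a dict with "fx", "fy", "cx", "cy" (pixels), "dist_coeffs" ([k1, k2, p1, p2, k3] as OpenCV has them; the pictures are not rectified), "T" (4x4, takes a point from camera to world coordinates). Camera axes: x right, y down, z forward; pixel columns grow to the right and rows downward; lengths in mm; the calibration is good to about 2 mm. A picture is of the moment at which its call begins: read the wrist's pose just before it. camera_model takes no time and is no camera call; for the wrist camera it gives the pose at the moment of the call.
A pose or a line that the arm cannot do raises ctrl.Unreachable and nothing moves.
- ctrl.close_job(): hands the job in, once; it reports no verdict.
Trained networks look in the newest picture that a camera, given by its name, has taken for a name from the list of things; names that differ only in an ending like _2 or _b are one class to them, and where a whole thing is asked for, a point or a joint stands for the part that bears it (a point fixed in the world has none). Each returns a list of dicts, best first, with "p" (0 to 1); they miss things now and then, are a little off and sometimes report something else, mostly with a low value. They report only what shows in the picture. A call takes as long as a camera call. They do not tell look-alikes from the thing itself.
- ctrl.outline_of(camera, label): "mask" (400x640 bool, what is visible of it) and "bbox" ([left, top, width, height] in pixels, round what is visible of it).
The state is a dict: "clock": time; "joint_pos": joint angles; "qvel": joint speeds; "joint_efforts": joint torques, N m; "tcp_pos": TCP position; "eef_rot": TCP orientation; "contact_force": force on the tool from outside, world axes, zero at the start; "ft_torque": the same for the moment, N m; "gripper_width": opening from 0.0 (shut) to 1.0 (fully open).
Only numpy, scipy, OpenCV 4.12 (cv2) and the standard library are available. Lean on these libraries where they do the work, as an engineer would, in place of code of your own. Each camera call takes 0.05 s, during which the arm holds its last target.

TASK

Lift the rack's barrel-bolt handle out of its notch and draw the bolt fully out, then slide the aluminium plate along its ledge until its end sticks out well past the rack's open end, so that it can be gripped there. Carry it to the marking cradle and, still holding it, set it down on the ledge leaning flat against the front of the two steel shims, centred on them and square to the cradle, then let go. Leave the bolt drawn, both shims where they are in the cradle, and the flask, tape roll and mouse alone; do not drop the plate.

Things in the scene. Friction and masses are not known exactly. Their poses are not given: they have to be found in the camera images.
- rack: Fixed dark-steel sloping feed rack. z up, +x the way its slope faces (away from the robot), +y along the ledge to its open end. Origin at table height below the corner line of backrest and ledge (z 60 mm, x 0). Solid backrest 115 mm up-slope (-0.423, 0, 0.906), out of face (0.906, 0, 0.423), 65 deg from level. Ledge square to it, 30 mm deep. Both end at y -135 (end wall, inner face y -127, 16 mm high) and y +115.
- rack_end (a point): The corner line at the rack's open end (rack frame x 0, y +115, z +60 mm). Beyond it, along +y, there is nothing behind, below or beside the slope but the bolt and its bracket (bracket x +30 to +120, y +112 to +146, top z 112 mm in the rack's frame).
- bolt_axis (a point): Point on the fixed axis of the bolt where its handle is when shut: x +45, y +123, z +100 mm in the rack's frame. The bolt lies along the rack's x; shut, its rod crosses in front of the open end and stops the plate.
- bolt (a joint): Slide of the steel barrel bolt (rod 12 mm in diameter), m: 0 shut, 0.06 fully out, drawn along the rack's +x, away from the robot. About 1.5 N of friction. Locked at 0 while the handle lies in its notch.
- bolt_handle (a joint): Angle of the bolt's handle about the bolt axis, rad: 0 level in the notch, pointing to the rack's +y; 1.57 straight up; stop at 1.7. The notch walls let it slide along only above about 0.9 rad. A second notch takes it at the fully-out end. Turns easily and stays about where it is left.
- knob (a point): Centre of the black ball knob, 20 mm in diameter, on the end of the bolt handle (8 mm stem), 45 mm from the bolt axis. With the handle down: x +45, y +168, z +100 mm in the rack's frame, free space all round it.
- plate: Loose bare aluminium plate 160 x 100 x 6 mm, 0.17 to 0.35 kg, leaning on the rack, long lower edge on the ledge. Origin: middle of its lower back edge. Axes parallel to the rack's while it leans there: y along its length, up-slope (-0.423, 0, 0.906), thickness along (0.906, 0, 0.423). At the start its +y end is 10 to 30 mm short of the open end, its -y end 45 mm or more from the end wall.
- plate_mid (a point): Middle of the plate: 50 mm up-slope from its origin, half-way through its thickness.
- cradle: Fixed marking cradle, narrow steel backrest on an aluminium base. Frame as the rack's: origin at table height below its corner line (z 60 mm), z up, +x the way it faces, y along the ledge. Backrest y -30 to +30, 82 mm up the same 65 deg slope; ledge y -55 to +55, 41 mm deep. Beside the backrest is free space.
- seat (a point): Where the plate's origin belongs when loaded on the front of both shims: x +14.5, y 0, z +67 mm in the cradle's frame, the plate's axes parallel to the cradle's. The plate's ends then stand 50 mm free on each side of the shims.
- shim1: Loose steel shim 60 wide x 85 x 8 mm, leaning on the cradle's backrest. Origin: middle of its lower back edge, z +60 mm in the cradle's frame; axes as the cradle's.
- shim2: A like shim leaning on the front of shim1, 8 mm farther out along (0.906, 0, 0.423).
- flask: Green drinking flask, 68 mm in diameter, about 190 mm tall. Leave alone. Origin under its centre.
- tape: Orange roll of tape lying flat, 90 mm in diameter, 48 mm tall. Leave alone. Origin under its centre.
- mouse: Black computer mouse, 105 x 62 x 31 mm. Leave alone. Origin under its centre.
Not all that is in view belongs to the job. Leave any purple or yellow look-alike of the shim2 alone.

How it is judged (in metres and radians):
On the way, in this order (a step that is already met when the one before it is completed fails the run):
1. the bolt is drawn fully out (value of joint bolt above 0.05 m), for 0.1 s.
2. the plate, still on its ledge, sticks out at least 30 mm past the rack's open end (y of plate in the frame of rack above 0.065 m and x of plate in the frame of rack between -0.008 and 0.008 m and z of plate in the frame of rack between 0.052 and 0.068 m), for 0.1 s.
3. the plate is lifted off the rack, held in the gripper (z of plate in the frame of rack above 0.1 m and contact force between the fingers and plate above 1 N), for 0.1 s.
4. the plate is set in place on the cradle while still held (x of plate in the frame of cradle between 0.0075 and 0.0215 m and y of plate in the frame of cradle between -0.015 and 0.015 m and z of plate in the frame of cradle between 0.0598 and 0.0738 m and angle between the y axis of plate and the y axis of cradle, either way round below 0.1 rad and angle between plate's own z axis and vertical below 0.1 rad and contact force between the fingers and plate above 1 N), for 0.05 s.
At the end, for the whole second after the job is handed in: Plate released and still on the cradle ledge, leaning on both shims: 7 mm in depth and height, 15 mm along the ledge, 0.1 rad in squareness and lean. Both shims in the cradle within the same 7 mm, 15 mm and 0.1 rad of lean. Bolt still drawn at least 45 of its 60 mm (x of plate in the frame of cradle between 0.0075 and 0.0215 m and y of plate in the frame of cradle between -0.015 and 0.015 m and z of plate in the frame of cradle between 0.0598 and 0.0738 m and angle between the y axis of plate and the y axis of cradle, either way round below 0.1 rad and angle between each of plate, shim1, shim2's own z axis and vertical below 0.1 rad and x of shim1 in the frame of cradle between -0.007 and 0.007 m and y of shim1 in the frame of cradle between -0.015 and 0.015 m and z of shim1 in the frame of cradle between 0.053 and 0.067 m and x of shim2 in the frame of cradle between 0.0003 and 0.0143 m and y of shim2 in the frame of cradle between -0.015 and 0.015 m and z of shim2 in the frame of cradle between 0.0564 and 0.0704 m and contact force between plate and cradle above 0.2 N and linear speed of plate below 0.02 m/s and angular speed of plate below 0.1 rad/s and value of joint bolt above 0.045 m); the robot touches nothing.
It fails at once if a bystander (flask, tape roll, mouse) is shifted by more than 30 mm (distance of any of flask, tape, mouse from where it was at the start of the episode above 0.03 m).
It fails at once if the plate is dropped (its middle falls below 50 mm over the table) (height (world z) of plate_mid below 0.05 m).
It also fails if it takes over 72 s, if anything falls off the work surface, if the arm or the gripper's body presses on something with over 40 N, if the wrist force passes 120 N, or if a joint passes its speed limit or range.

## Working session

There is one attempt and no reset: what is moved stays moved. The work goes in short steps, each a Python script; the robot and the scene stay as the last script left them, time stands still between calls to the robot, and variables do not carry over. Pictures are saved under pics/ and viewed, and the job is handed in when it is done.

```bash
ls; mkdir -p pics; python3 - <<'E'
from bench import ctrl
import cv2, numpy as np
s=ctrl.sense(); print({k:np.round(v,2) for k,v in s.items()}, ctrl.hold_point_z)
for n in ["scene","side","wrist"]:
    im,d=ctrl.capture(n); cv2.imwrite(f"pics/a_{n}.png",im); np.save(f"pics/a_{n}.npy",d)
    m=ctrl.camera_model(n); print(n,m["fx"],m["fy"],m["cx"],m["cy"],m["dist_coeffs"]); print(np.round(m["T"],3))
E
```

```text
pics
{'clock': np.float64(0.0), 'joint_pos': array([72.79, 19.07, -3.71, 83.7 ,  1.24, 77.34, -5.07]), 'qvel': array([-0.01, -0.06, -0.02, -0.03, -0.03,  0.04, -0.04]), 'joint_efforts': array([ 0.000e+00, -6.254e+01,  5.000e-02, -3.916e+01,  2.000e-02,
        1.000e-02, -0.000e+00]), 'tcp_pos': array([ 171.32, -600.69,  230.54]), 'eef_rot': array([-9.000e+01,  8.000e-02, -7.408e+01]), 'contact_force': array([ 0.56, -0.41, -0.78]), 'ft_torque': array([ 0.03,  0.01, -0.02]), 'gripper_width': np.float64(1.0)} 18.700000000000003
scene 364.7759991152774 364.7759991152774 323.35341595742176 196.67678401711413 [-0.02255152  0.          0.          0.          0.        ]
[[-6.410000e-01  4.860000e-01 -5.940000e-01  1.164622e+03]
 [ 7.670000e-01  4.270000e-01 -4.790000e-01  3.805860e+02]
 [ 2.100000e-02 -7.630000e-01 -6.460000e-01  7.340020e+02]
 [ 0.000000e+00  0.000000e+00  0.000000e+00  1.000000e+00]]
side 381.8862829902088 381.8862829902088 316.7090860905161 198.7979815106241 [0.01758892 0.         0.         0.         0.        ]
[[-8.49000e-01 -3.16000e-01  4.23000e-01  1.73247e+02]
 [-5.28000e-01  5.33000e-01 -6.61000e-01  5.02804e+02]
 [-1.60000e-02 -7.84000e-01 -6.20000e-01  6.74156e+02]
 [ 0.00000e+00  0.00000e+00  0.00000e+00  1.00000e+00]]
wrist 349.10884399443466 349.10884399443466 315.9635945905789 196.48247892200783 [-0.0568302  0.         0.         0.         0.       ]
[[ 2.74000e-01 -9.09000e-01 -3.14000e-01  2.53208e+02]
 [-9.62000e-01 -2.60000e-01 -8.80000e-02 -5.77905e+02]
 [-2.00000e-03  3.26000e-01 -9.45000e-01  3.73315e+02]
 [ 0.00000e+00  0.00000e+00  0.00000e+00  1.00000e+00]]
```

View pics/a_scene.png

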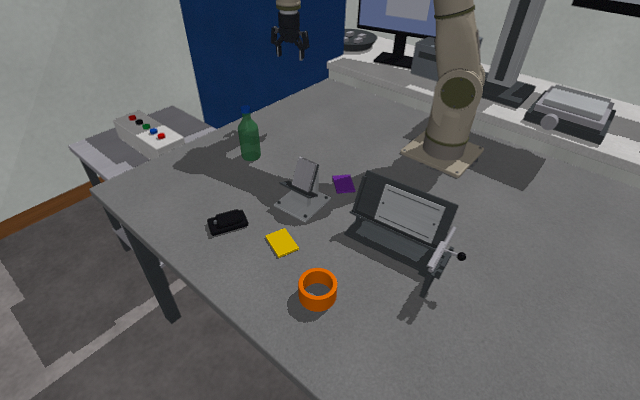

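View pics/a_side.png

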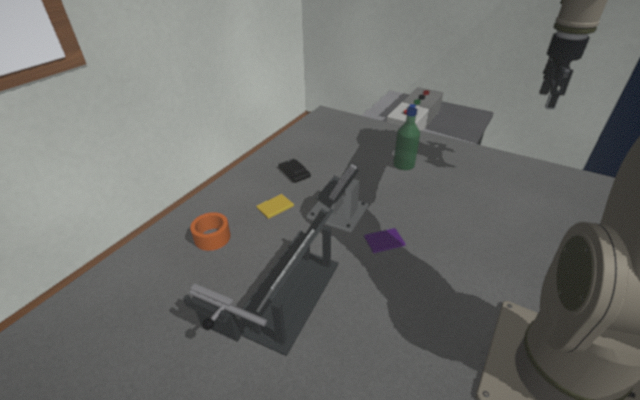

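View pics/a_wrist.png

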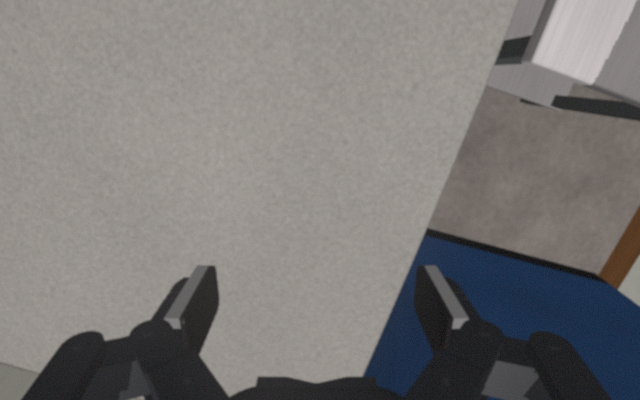

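The scene view shows the rack around (405,220) with the plate on it at (408,210), the bolt and black knob at (461,257), the cradle with shims at (303,180), the flask (249,137), the mouse (228,221) and the tape (318,289). The purple (344,184) and yellow (282,243) flat pieces are look-alikes. The side view shows the same set from behind.

```bash
cat > h.py <<'E'
from bench import ctrl
import cv2, numpy as np
from scipy.spatial.transform import Rotation as Rn
def model(n):
    m=ctrl.camera_model(n); K=np.array([[m["fx"],0,m["cx"]],[0,m["fy"],m["cy"]],[0,0,1.]]); return K,np.array(m["dist_coeffs"],float),np.array(m["T"],float)
def unproj(uv,z,M):
    K,D,T=M
    uv=np.asarray(uv,float).reshape(-1,1,2); n=cv2.undistortPoints(uv,K,D).reshape(-1,2)
    z=np.asarray(z,float).reshape(-1,1); P=np.hstack([n*z,z]); return P@T[:3,:3].T+T[:3,3]
def ray(uv,M):
    o=M[2][:3,3]; p=unproj(uv,[1000.]*len(np.atleast_2d(uv)),M)-o; return o,p/np.linalg.norm(p,axis=1)[:,None]
def proj(P,M):
    K,D,T=M; Ti=np.linalg.inv(T); r,_=cv2.Rodrigues(Ti[:3,:3]); return cv2.projectPoints(np.asarray(P,float).reshape(-1,1,3),r,Ti[:3,3],K,D)[0].reshape(-1,2)
def maskpts(mask,d,M):
    v,u=np.nonzero(mask&(d>0)); return unproj(np.c_[u,v],d[v,u],M)
def rf(p,o,yaw): # frame->world
    c,s=np.cos(yaw),np.sin(yaw); R=np.array([[c,-s,0],[s,c,0],[0,0,1]]); return np.asarray(p)@R.T+o
def drawlines(im,pts,M,col):
    q=proj(pts,M)
    for a,b in zip(q[:-1],q[1:]): cv2.line(im,tuple(int(x) for x in np.round(a)),tuple(int(x) for x in np.round(b)),col,1,cv2.LINE_AA)
E
python3 - <<'E'
from h import *
import pickle
out={}
for n in ["scene","side"]:
    im,d=ctrl.capture(n); M=model(n); cv2.imwrite(f"pics/b_{n}.png",im)
    out[n]=dict(im=im,d=d,M=M,o={})
    for l in ["rack","plate","cradle","knob","bolt","shim1","flask","tape","mouse"]:
        r=ctrl.outline_of(n,l); out[n]["o"][l]=r
        for x in r[:3]:
            P=maskpts(x["mask"],d,M)
            print(n,l,round(x["p"],2),x["bbox"],np.round(np.median(P,0)) if len(P) else None,len(P))
pickle.dump(out,open("o.pkl","wb")); print(ctrl.sense()["clock"])
E
```

```text
scene rack 0.86 [345.1, 168.8, 118.8, 126.4] [519. 122.  70.] 5447
scene plate 0.88 [375.2, 185.9, 69.5, 55.7] [494. 122. 110.] 2438
scene knob 0.58 [444.3, 247.0, 23.9, 14.4] [545. 277. 107.] 115
scene bolt 0.83 [427.1, 227.3, 38.3, 45.9] [544. 247. 105.] 262
scene bolt 0.5 [291.2, 157.6, 24.5, 35.8] [ 548. -192.  107.] 513
scene shim1 0.92 [290.2, 155.2, 24.2, 36.5] [ 547. -193.  108.] 553
scene shim1 0.85 [261.1, 228.9, 40.0, 28.5] [ 715. -121.    8.] 602
scene shim1 0.79 [335.5, 175.3, 17.8, 20.0] [ 406. -149.    8.] 285
scene flask 0.73 [237.5, 106.9, 22.2, 54.0] [ 501. -483.   94.] 906
scene tape 0.71 [300.2, 266.3, 37.6, 47.3] [781.  61.  37.] 1163
scene mouse 0.81 [209.3, 207.9, 36.7, 27.2] [ 768. -277.   22.] 688
side rack 0.61 [181.2, 205.4, 156.7, 150.2] [503. 164.  38.] 8855
side plate 0.63 [265.1, 240.3, 37.6, 60.2] [470. 156. 154.] 191
side plate 0.19 [302.9, 168.6, 65.1, 65.2] [ 527. -173.   34.] 1892
side cradle 0.71 [304.0, 167.9, 64.0, 64.9] [ 527. -174.   28.] 1940
side knob 0.47 [200.6, 305.8, 22.9, 22.9] [537. 281. 110.] 169
side bolt 0.75 [191.4, 290.8, 75.9, 38.3] [531. 242. 106.] 625
side bolt 0.63 [184.0, 208.4, 154.1, 148.0] [502. 165.  37.] 8551
side bolt 0.29 [281.8, 157.7, 26.3, 23.0] [ 746. -274.   26.] 434
side shim1 0.78 [256.2, 195.4, 37.7, 21.6] [ 710. -119.   11.] 454
side shim1 0.67 [330.3, 163.0, 22.2, 34.0] [ 535. -166.  124.] 125
side shim1 0.65 [334.0, 167.2, 18.7, 27.4] [ 525. -169.  129.] 64
side flask 0.76 [392.8, 107.6, 26.8, 62.2] [ 480. -477.   97.] 1058
side flask 0.37 [306.8, 168.1, 61.1, 63.3] [ 524. -174.   29.] 1848
side tape 0.67 [189.9, 211.0, 38.2, 36.8] [769.  60.  36.] 1188
side tape 0.62 [395.7, 107.4, 23.8, 61.4] [ 480. -478.   96.] 1158
side mouse 0.68 [276.8, 157.1, 32.9, 26.2] [ 746. -274.   24.] 477
side mouse 0.32 [331.7, 164.1, 21.6, 29.2] [ 531. -167.  137.] 106
1.15
```

```bash
python3 - <<'E'
from h import *
import pickle
o=pickle.load(open("o.pkl","rb"))
for n,l,i in [("scene","plate",0),("scene","shim1",0)]:
    x=o[n]; m=cv2.erode(x["o"][l][i]["mask"].astype(np.uint8),np.ones((5,5)))>0
    P=maskpts(m,x["d"],x["M"]); 
    for _ in range(3):
        c=np.median(P,0); u,s,vt=np.linalg.svd(P-P.mean(0),full_matrices=False); nn=vt[2]; c=P.mean(0); r=(P-c)@nn; P=P[abs(r)<3]
    if nn[2]<0: nn=-nn
    print(l,np.round(nn,3),"elev",np.degrees(np.arcsin(nn[2])),"yaw",np.degrees(np.arctan2(nn[1],nn[0])),c.round(1),len(P),r.std())
    g=np.array([nn[0],nn[1],0]);g/=np.linalg.norm(g); Y=np.cross([0,0,1],g)
    Q=maskpts(x["o"][l][i]["mask"],x["d"],x["M"]); Q=Q[abs((Q-c)@nn)<4]
    print("y ext",np.percentile((Q-c)@Y,[1,50,99]),"z",np.percentile(Q[:,2],[1,99]))
E
```

```text
plate [0.9   0.101 0.424] elev 25.06187231135836 yaw 6.385470880990184 [494.7 121.1 109.9] 1830 1.3689132017269166
y ext [-80.78414839   1.58608019  75.94675025] z [ 63.34431427 153.08895185]
shim1 [0.902 0.053 0.428] elev 25.370523993888852 yaw 3.3504680798784356 [ 547.5 -192.7  108. ] 324 1.3673621949883574
y ext [-30.87348413  -0.83898824  28.87661358] z [ 68.97839915 143.7556719 ]
```

```bash
python3 - <<'E'
from h import *
p=np.array(ctrl.sense()["tcp_pos"]); 
for pos,ori in [([530,150,300],[-90,0,-84]),([530,-170,300],[-90,0,-87]),([554,275,115],[-90,0,6]),([554,275,115],[-90,0,-174]),([480,250,150],[-90,0,6])]:
    print(pos,ori,ctrl.solve_ik(pos,ori))
ctrl.line_to([p[0],p[1],330],v=200)
import pickle
out=[]
for pos,ori in [([540,-170,310],[-90,0,-87]),([540,90,310],[-90,0,-84]),([540,190,310],[-90,0,-84])]:
    ctrl.move_ptp(pos,ori); ctrl.sleep(0.2)
    M=model("wrist"); im,d=ctrl.capture("wrist"); i=len(out); cv2.imwrite(f"pics/c{i}.png",im)
    out.append(dict(im=im,d=d,M=M))
pickle.dump(out,open("c.pkl","wb")); print(ctrl.sense()["clock"],ctrl.sense()["joint_pos"])
E
```

```text
[530, 150, 300] [-90, 0, -84] [  35.30734951   20.21575691  -69.76048892   86.25620853   18.9514481
   86.67407397 -118.38326192]
[530, -170, 300] [-90, 0, -87] [ 38.37820941  10.9028696  -29.16454812  86.73732931   5.32047777
  83.74165685 -77.92599344]
[554, 275, 115] [-90, 0, 6] [ 16.84175043  41.44575192 -68.02308707  90.0849468   39.32689907
  75.59231292 -50.3832601 ]
[554, 275, 115] [-90, 0, -174] [ 18.34765294  43.90400601 -71.5167717   90.0200755   42.39317211
  77.28535514 127.87513534]
[480, 250, 150] [-90, 0, 6] [ 17.7705002   22.60294193 -60.08864258 100.04727585  20.83085753
  69.52629792 -41.88084506]
6.0833 [  12.85475991   15.54253815  -44.88278585   82.76415599   10.95320163
   86.16585066 -115.82838501]
```

```bash
python3 - <<'E'
import cv2,numpy as np
a=[cv2.imread(f"pics/c{i}.png") for i in range(3)]
cv2.imwrite("pics/c_all.png",cv2.resize(np.vstack([np.hstack(a[:2]),np.hstack([a[2],a[2]*0])]),(800,500),interpolation=cv2.INTER_AREA))
E
```

```text
(no output)
```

View pics/c0.png

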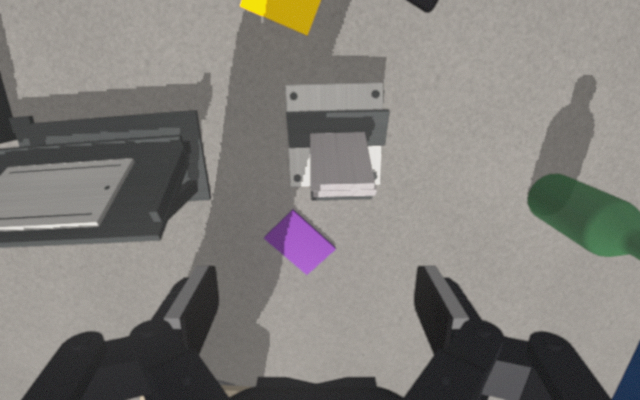

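View pics/c1.png

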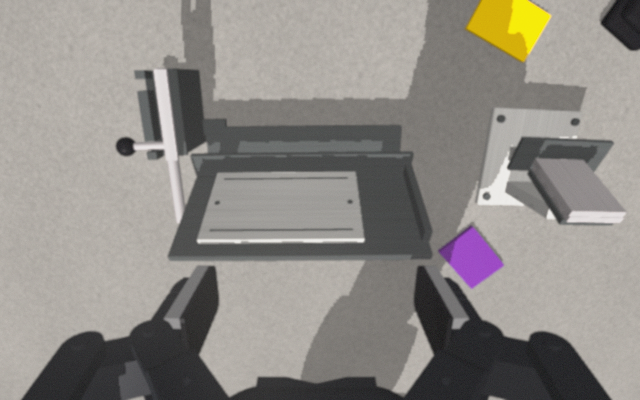

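View pics/c2.png

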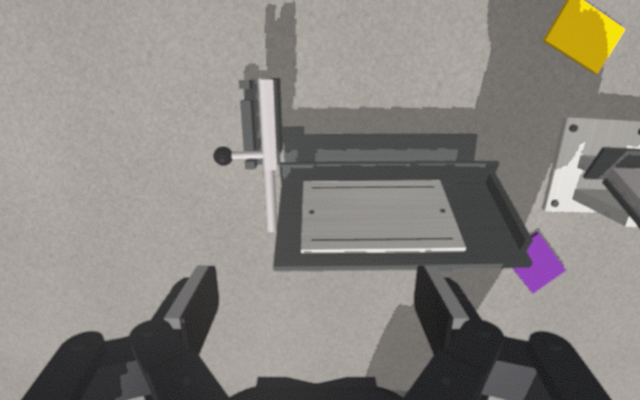

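```bash
python3 - <<'E'
import cv2,numpy as np
def z(i,x0,y0,w,h,s,n):
    a=cv2.imread(f"pics/c{i}.png")[y0:y0+h,x0:x0+w]; a=cv2.resize(a,None,fx=s,fy=s,interpolation=cv2.INTER_CUBIC)
    a=cv2.convertScaleAbs(a,alpha=1.5,beta=10)
    for k in range(0,w,20): cv2.putText(a,str(x0+k),(int(k*s),8),0,.3,(0,0,255),1); cv2.line(a,(int(k*s),10),(int(k*s),16),(0,0,255),1)
    for k in range(20,h,20): cv2.putText(a,str(y0+k),(0,int(k*s)),0,.3,(0,0,255),1)
    cv2.imwrite(f"pics/{n}.png",a)
z(2,200,70,340,210,2.35,"z2"); z(1,100,55,345,215,2.3,"z1"); z(0,260,70,150,140,4.2,"z0")
E
```

```text
(no output)
```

View pics/z2.png

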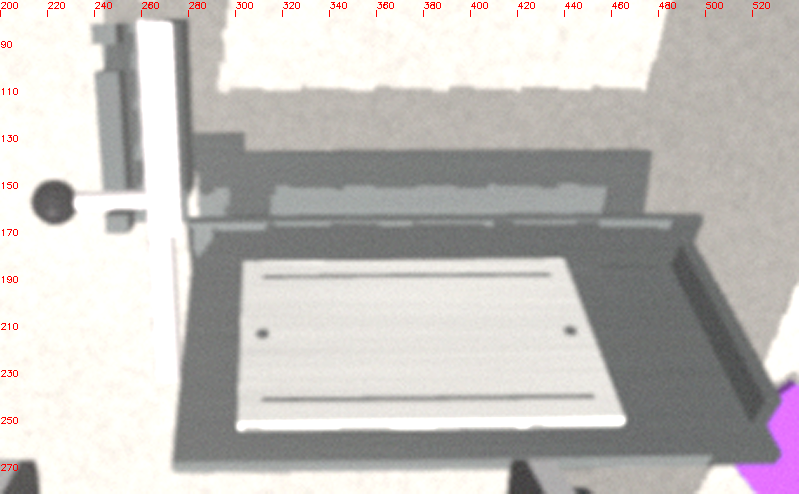

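View pics/z1.png

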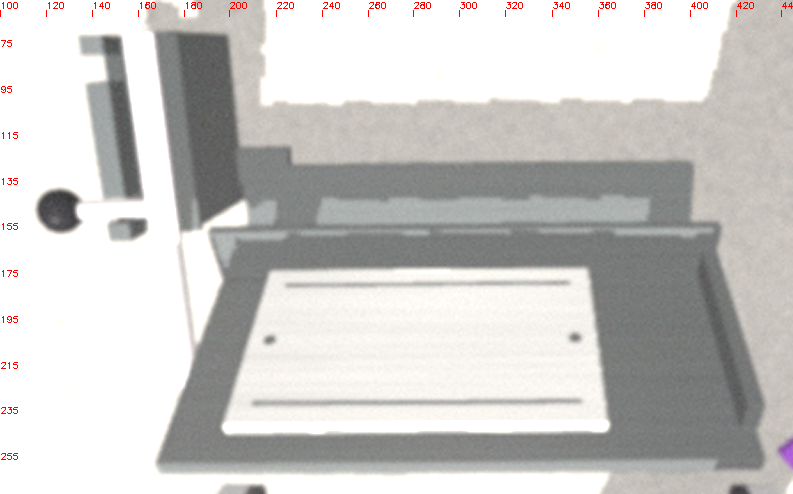

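View pics/z0.png

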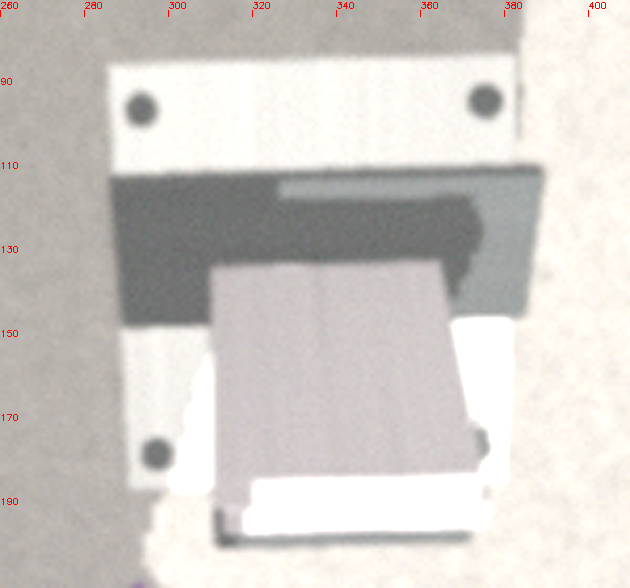

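```bash
cat > fit.py <<'E'
from h import *
import pickle
from scipy.optimize import least_squares
c=pickle.load(open("c.pkl","rb"))
U=np.array([-.4226,0,.9063]);N=np.array([.9063,0,.4226])
def P(u,n,y): return U*u+N*n+np.array([0,y,60.])
def fit(obs,x0,name,npl=0):
    # obs: list (cam idx, uv, model point fn of extra)
    def res(p):
        r=[]
        for i,uv,f in obs:
            q=f(p) if callable(f) else f
            r.append(proj(rf(q,np.r_[p[:2],p[2]],p[3]),c[i]["M"])[0]-uv)
        return np.concatenate(r)
    s=least_squares(res,x0,loss="soft_l1",f_scale=1.); r=res(s.x).reshape(-1,2)
    print(name,np.round(s.x[:3],1),"yaw",np.degrees(s.x[3]).round(2),s.x[4:].round(1)); print(np.round(r,1).tolist()); return s.x
rack=[(2,(274.5,265.7),P(115,0,115)),(2,(531.9,264.5),P(115,0,-135)),(1,(169.6,255.4),P(115,0,115)),(1,(431.3,255),P(115,0,-135)),
(2,(280.9,161.9),P(0,30,115)),(1,(191.7,154.6),P(0,30,115)),(2,(498.7,161.1),P(0,30,-135)),(1,(413,152.4),P(0,30,-135)),(1,(197,177.2),P(0,0,115)),(2,(282,180.6),P(0,0,115)),
(2,(223,156),np.array([45,168,100.])),(1,(125.7,146.7),np.array([45,168,100.]))]
pl=lambda u,n,dy:(lambda p:P(u,n,p[4]+dy))
plate=[(2,(301.7,247.9),pl(100,6,80)),(2,(465.1,247),pl(100,6,-80)),(2,(303.4,181.1),pl(0,6,80)),(2,(440.4,179.8),pl(0,6,-80)),
(1,(197.4,238.5),pl(100,6,80)),(1,(364.3,237.2),pl(100,6,-80)),(1,(217.4,172.4),pl(0,6,80)),(1,(355.7,171.1),pl(0,6,-80))]
if __name__=="__main__":
    x=fit(rack+plate,[510,130,0,np.radians(6.4),0],"rack+plate")
    fit(rack,[510,130,0,np.radians(6.4)],"rack")
    # depth check: plate plane
    for i in (1,2):
        K,D,T=c[i]["M"]; m=np.zeros((400,640),np.uint8); q=np.array([o[1] for o in plate if o[0]==i]); 
        cv2.fillConvexPoly(m,cv2.convexHull(q.astype(np.int32)),1); m=cv2.erode(m,np.ones((7,7)))>0
        W=maskpts(m,c[i]["d"],c[i]["M"]); cc=W.mean(0); n=np.linalg.svd(W-cc,full_matrices=False)[2][2]; n*=np.sign(n[2])
        yaw=np.arctan2(n[1],n[0]); cs,sn=np.cos(-x[3]),np.sin(-x[3]); L=W-np.r_[x[:3]]; L=np.c_[L[:,0]*cs-L[:,1]*sn,L[:,0]*sn+L[:,1]*cs,L[:,2]-60]
        print("depth",i,"yaw",np.degrees(yaw).round(2),"elev",np.degrees(np.arcsin(n[2])).round(2),"n-dist",np.median(L@N).round(2))
        k=c[i]["o"]=None
    # knob triangulation
    A=[];b=[]
    for i,uv in ((2,(223,156)),(1,(125.7,146.7))):
        o,d=ray([uv],c[i]["M"]); Q=np.eye(3)-np.outer(d[0],d[0]); A.append(Q); b.append(Q@o)
    print("knob tri",np.linalg.lstsq(np.vstack(A),np.concatenate(b),rcond=None)[0].round(1),"pred",rf([45,168,100],x[:3],x[3]).round(1))
    pw=lambda u,n,y:P(u,n,y)
    cr=[(0,(286,111.5),pw(0,41,55)),(0,(388.5,110),pw(0,41,-55)),(0,(288,148),pw(0,0,55)),(0,(383.5,146),pw(0,0,-55))]
    sh=lambda u,n,dy:(lambda p:P(u,n,p[4]+dy))
    cr+=[(0,(310,133),sh(0,16,30)),(0,(364.5,131.5),sh(0,16,-30)),(0,(319,184),sh(85,16,30)),(0,(373.5,182),sh(85,16,-30))]
    fit(cr,[565,-195,0,.06,0],"cradle")
    fit(cr,[565,-195,0,.06,0],"cradle")
E
python3 fit.py
```

```text
rack+plate [513.  111.3  -2.9] yaw 6.43 [8.5]
[[-1.2, -0.1], [0.1, -2.6], [-1.2, 0.0], [1.2, -1.6], [-1.6, 2.8], [-1.0, 1.3], [0.2, 2.0], [0.6, 1.2], [0.1, -1.0], [-0.6, 3.9], [2.1, -1.1], [4.3, -1.0], [-0.4, 1.0], [0.2, -0.1], [0.1, -0.6], [-1.1, -0.5], [0.5, 0.5], [-0.0, 0.5], [0.8, -0.4], [-0.3, -0.5]]
rack [513.  111.3  -3.1] yaw 6.54 []
[[-1.1, -0.0], [0.1, -3.0], [-1.0, 0.1], [1.3, -2.0], [-1.6, 2.9], [-1.0, 1.4], [0.0, 1.7], [0.5, 0.9], [0.2, -0.9], [-0.6, 4.0], [2.1, -0.9], [4.4, -0.8]]
depth 1 yaw 6.36 elev 25.04 n-dist 7.9
depth 2 yaw 6.28 elev 25.09 n-dist 7.84
knob tri [539.6 283.2 106. ] pred [538.9 283.3  97.1]
cradle [ 552.4 -193.2   -5.5] yaw 4.39 [-1.2]
[[-0.6, 2.4], [-0.3, 1.4], [0.4, -2.8], [0.5, -3.1], [0.7, -0.1], [-0.1, 0.1], [-8.4, -0.2], [0.9, 0.2]]
cradle [ 552.4 -193.2   -5.5] yaw 4.39 [-1.2]
[[-0.6, 2.4], [-0.3, 1.4], [0.4, -2.8], [0.5, -3.1], [0.7, -0.1], [-0.1, 0.1], [-8.4, -0.2], [0.9, 0.2]]
```

```bash
sed -i 's/(319,184)/(311.5,184)/; s/,(2,(282,180.6),P(0,0,115))//' fit.py; python3 - <<'E'
from fit import *
for i,box in ((0,(400,220,500,300)),(0,(220,60,270,100)),(1,(220,80,400,115)),(1,(20,180,120,260)),(2,(60,60,200,200)),(2,(310,80,480,105))):
    m=np.zeros((400,640),bool); m[box[1]:box[3],box[0]:box[2]]=1
    W=maskpts(m,c[i]["d"],c[i]["M"]); A=np.c_[W[:,:2]-W[:,:2].mean(0),np.ones(len(W))]; k=np.linalg.lstsq(A,W[:,2],rcond=None)[0]
    print(i,np.median(W[:,2]).round(2),"slope",k[:2].round(4),W[:,:2].mean(0).round())
E
python3 fit.py
```

```text
0 0.01 slope [1.1317 0.5626] [ 415. -353.]
0 0.08 slope [-0.0069 -0.0013] [617. -78.]
1 0.03 slope [0.0047 0.0015] [600. 103.]
1 0.26 slope [0.0001 0.0005] [397. 433.]
2 0.17 slope [0.0005 0.0007] [535. 435.]
2 -0.02 slope [0.003  0.0012] [618.  97.]
rack+plate [512.9 111.4  -2.8] yaw 6.48 [8.4]
[[-1.3, 0.1], [0.1, -2.6], [-1.3, 0.2], [1.2, -1.7], [-1.7, 2.9], [-1.2, 1.5], [0.1, 1.9], [0.5, 1.2], [0.0, -0.9], [1.9, -0.9], [4.2, -0.8], [-0.4, 1.2], [0.2, -0.0], [0.1, -0.5], [-1.1, -0.5], [0.5, 0.6], [-0.0, 0.5], [0.8, -0.3], [-0.3, -0.5]]
rack [512.9 111.4  -3.1] yaw 6.58 []
[[-1.2, 0.2], [0.1, -2.9], [-1.1, 0.3], [1.2, -2.0], [-1.8, 3.1], [-1.1, 1.6], [-0.1, 1.7], [0.4, 1.0], [0.1, -0.8], [1.9, -0.7], [4.2, -0.6]]
depth 1 yaw 6.36 elev 25.04 n-dist 7.93
depth 2 yaw 6.28 elev 25.09 n-dist 7.87
knob tri [539.6 283.2 106. ] pred [538.7 283.4  97.2]
cradle [ 552.5 -193.1   -5.1] yaw 4.31 [-1.1]
[[-0.6, 2.3], [-0.2, 1.4], [0.3, -2.9], [0.6, -3.0], [0.5, -0.2], [-0.2, 0.1], [-1.1, -0.3], [0.7, 0.3]]
cradle [ 552.5 -193.1   -5.1] yaw 4.31 [-1.1]
[[-0.6, 2.3], [-0.2, 1.4], [0.3, -2.9], [0.6, -3.0], [0.5, -0.2], [-0.2, 0.1], [-1.1, -0.3], [0.7, 0.3]]
```

```bash
python3 - <<'E'
from fit import *
def plane(i,poly,tol=2):
    m=np.zeros((400,640),np.uint8); cv2.fillConvexPoly(m,cv2.convexHull(np.array(poly,np.int32)),1); m=cv2.erode(m,np.ones((7,7)))>0
    W=maskpts(m,c[i]["d"],c[i]["M"])
    for _ in range(4):
        cc=W.mean(0); n=np.linalg.svd(W-cc,full_matrices=False)[2][2]; n*=np.sign(n[2]); W=W[abs((W-cc)@n)<max(tol,0)]
    return cc,n
def hit(i,uv,cc,n):
    o,d=ray(uv,c[i]["M"]); t=((cc-o)@n)/(d@n); return o+d*t[:,None]
for i in (1,2):
    q=np.array([o[1] for o in plate if o[0]==i]); cc,n=plane(i,q); H=hit(i,q,cc,n); print("plate",i,n.round(3)); print(H.round(1)); 
    print("len",np.linalg.norm(H[0]-H[1]).round(1),np.linalg.norm(H[2]-H[3]).round(1),np.linalg.norm(H[0]-H[2]).round(1),"mid",H.mean(0).round(1),"ydir",np.degrees(np.arctan2(*( (H[0]+H[2]-H[1]-H[3])[[0,1]]*[-1,1]))).round(2))
    # rack end corners using backrest plane 6mm behind
    rk=[o for o in rack if o[0]==i]
    b=hit(i,[rk[0][1],rk[1][1]],cc-6*n,n); print("backrest top +115,-135",b.round(1),"len",np.linalg.norm(b[0]-b[1]).round(1))
q=[(310,133),(364.5,131.5),(373.5,182),(311.5,184)]
cc,n=plane(0,q); H=hit(0,q,cc,n); print("shim",n.round(3),"yaw",np.degrees(np.arctan2(n[1],n[0])).round(2),"elev",np.degrees(np.arcsin(n[2])).round(2)); print(H.round(1)); print(np.linalg.norm(H[0]-H[1]),np.linalg.norm(H[2]-H[3]),np.linalg.norm(H[0]-H[3]))
# ledge top plane of cradle, dark zone
q2=[(288,115),(309,115),(309,146),(289,147)]
cc2,n2=plane(0,q2); print("ledge",n2.round(3),np.degrees(np.arctan2(n2[1],n2[0]))-180,cc2.round(1)); print(hit(0,[(286,111.5),(388.5,110),(288,148),(383.5,146)],cc2,n2).round(1))
E
```

```text
plate 1 [0.9   0.1   0.423]
[[467.8 195.1 152. ]
 [485.6  36.5 151.8]
 [509.  199.9  63.3]
 [526.7  41.   63.3]]
len 159.5 159.8 97.9 mid [497.3 118.1 107.6] ydir 6.39
backrest top +115,-135 [[453.2 218.  163.5]
 [479.8 -26.  164.9]] len 245.5
plate 2 [0.9   0.099 0.424]
[[468.2 194.9 151.4]
 [485.1  37.3 152.1]
 [508.9 199.9  63.7]
 [526.7  40.8  63. ]]
len 158.4 160.2 96.8 mid [497.2 118.2 107.5] ydir 6.28
backrest top +115,-135 [[453.1 218.8 163.5]
 [479.1 -25.8 165.5]] len 246.0
shim [0.904 0.069 0.423] yaw 4.39 elev 25.02
[[ 565.4 -162.6   67.1]
 [ 570.1 -222.5   66.8]
 [ 534.8 -224.3  142.5]
 [ 530.1 -167.   143.2]]
60.056570472098365 57.53956963403192 83.95548676138901
ledge [-0.424 -0.036  0.905] -355.17255844031 [ 567.5 -150.2   68.1]
[[ 588.4 -136.6   78.4]
 [ 595.6 -244.1   77.5]
 [ 545.7 -138.3   58.3]
 [ 553.6 -247.1   57.7]]
```

```bash
cat >> h.py <<'E'
RO=np.array([513.2,111.5,0]); RY=np.radians(6.35); CO=np.array([553.2,-193.3,0]); CY=np.radians(4.35)
def rk(p): return rf(np.asarray(p,float),RO,RY)
def cr(p): return rf(np.asarray(p,float),CO,CY)
def F(): return np.array(ctrl.sense()["contact_force"])
def st(tag=""):
    s=ctrl.sense(); print(tag,"t",round(s["clock"],2),"tcp",np.round(s["tcp_pos"],1),"rot",np.round(s["eef_rot"],1),"F",np.round(s["contact_force"],1),"g",round(float(s["gripper_width"]),3))
E
python3 - <<'E'
from h import *
ori=[-90,0,6.35]
K=lambda th,dx=0: rk([45+dx,123+45*np.cos(th),100+45*np.sin(th)-11.7])
ctrl.move_gripper(0.6)
ctrl.move_ptp(K(0)+[0,0,90],ori); st("above")
ctrl.line_to(K(0)+[0,0,45],v=150); st("near")
M=model("wrist"); im,d=ctrl.capture("wrist"); cv2.imwrite("pics/d0.png",im)
print(proj([rk([45,168,100])],M))
E
```

```text
above t 7.67 tcp [539.7 283.2 178.7] rot [-90.   -0.    6.2] F [-0.  -0.2 -0.1] g 0.599
near t 8.12 tcp [539.5 283.4 133.7] rot [-90.    0.    6.3] F [-0.   0.3  0.5] g 0.599
[[314.26343461 235.94331914]]
```

View pics/d0.png

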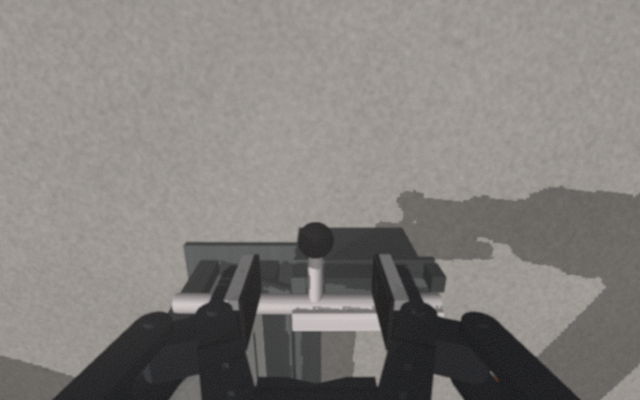

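The knob shows at (316,240), between the fingers and within about 2 mm of the prediction (314,236). I'll descend and grip.

```bash
python3 - <<'E'
from h import *
K=lambda th,dx=0: rk([45+dx,122+45*np.cos(th),100+45*np.sin(th)-11.7])
ctrl.line_to(K(0),v=80); st("at")
ctrl.move_gripper(0.0,30); st("grip")
for th in np.arange(0.2,1.41,0.2):
    ctrl.line_to(K(th),v=60); st(f"th{th:.1f}")
    if np.linalg.norm(F())>30: break
E
```

```text
at t 8.89 tcp [539.5 282.7  88.4] rot [-90.   -0.    6.4] F [ 0.1  0.4 -0.3] g 0.596
grip t 9.29 tcp [539.6 282.7  88.6] rot [-90.   -0.    6.4] F [-0.6  0.7  0.4] g 0.206
th0.2 t 9.59 tcp [539.7 281.3  97.5] rot [-90.   -0.    6.3] F [ 0.8 -0.7 -0.9] g 0.209
th0.4 t 9.89 tcp [540.  278.3 106. ] rot [-90.   -0.    6.3] F [ 1.  -2.8 -3.9] g 0.203
th0.6 t 10.19 tcp [540.5 274.1 113.9] rot [-90.   -0.    6.3] F [ 1.3 -3.  -2.7] g 0.211
th0.8 t 10.49 tcp [541.1 268.8 120.9] rot [-90.   -0.    6.3] F [ 1.5 -2.  -4.6] g 0.207
th1.0 t 10.79 tcp [542.1 261.9 126.7] rot [-90.   -0.1   6.3] F [2.  2.9 1.2] g 0.205
th1.2 t 11.09 tcp [542.9 253.9 130.7] rot [-90.   -0.    6.3] F [ 0.2  0.4 -0.8] g 0.204
th1.4 t 11.39 tcp [543.9 244.3 132.6] rot [-90.    0.    6.3] F [ 0.7  0.3 -0.1] g -0.002
```

```bash
python3 - <<'E'
from h import *
p=np.array(ctrl.sense()["tcp_pos"])
M=model("wrist"); im,d=ctrl.capture("wrist"); cv2.imwrite("pics/e0.png",im)
ctrl.line_to(p+[0,0,60],v=200)
im,d=ctrl.capture("wrist"); cv2.imwrite("pics/e1.png",np.hstack([cv2.imread("pics/e0.png")[150:,120:520],im[150:,120:520]]))
im,d=ctrl.capture("scene"); cv2.imwrite("pics/e2.png",cv2.resize(im[180:320,360:520],None,fx=4,fy=4))
E
```

```text
(no output)
```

View pics/e1.png

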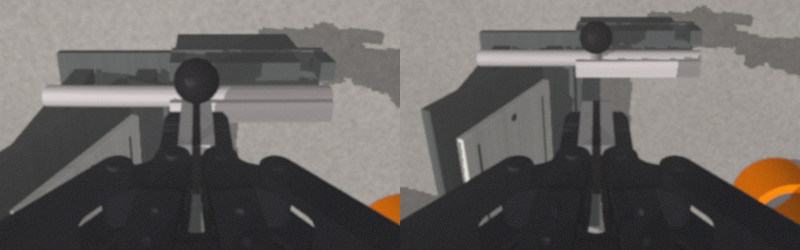

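View pics/e2.png

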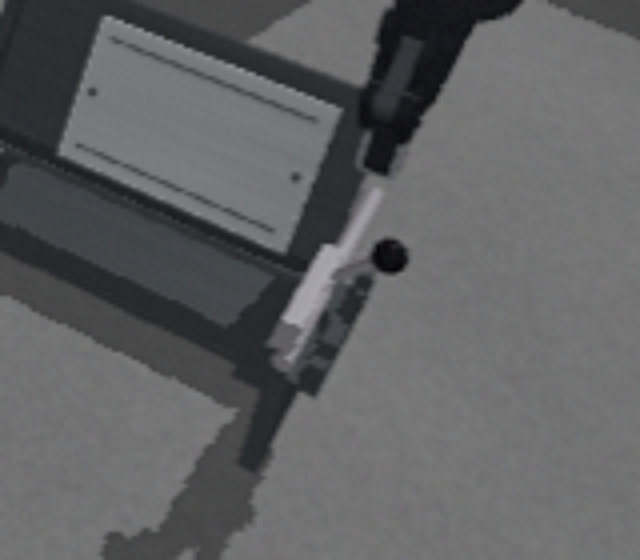

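The knob slipped out of the fingers late in the arc. It now stands half raised, at (316,187) in the wrist view, with the handle up and toward +y. I'll measure its angle.

```bash
python3 - <<'E'
from h import *
st()
M=model("wrist"); im,d=ctrl.capture("wrist")
g=cv2.cvtColor(im,cv2.COLOR_BGR2GRAY)
reg=(g[160:215,285:350]<60); n,l,s,c=cv2.connectedComponentsWithStats(reg.astype(np.uint8)); 
for k in range(1,n):
    if s[k,4]>100: print(s[k],c[k]+[285,160])
print(d[183:192:2,312:321:2].round())
for th in np.arange(0,1.6,.2): print(round(th,1),proj([rk([45,123+45*np.cos(th),100+45*np.sin(th)])],M).round(1), )
z=d[185:190,313:319]; P=unproj([[316,187]],[np.median(z)+6],M); print(P, "rackframe", (P-RO)@np.array([[np.cos(RY),-np.sin(RY),0],[np.sin(RY),np.cos(RY),0],[0,0,1]]))
E
```

```text
t 11.99 tcp [543.5 244.2 191.9] rot [-90.    0.1   6.4] F [-1.  -0.3 -0.5] g 0.001
[ 17  10  32  33 776] [317.58891753 186.03994845]
[[198. 198. 199. 200. 198.]
 [198. 198. 198. 199. 199.]
 [199. 199. 198. 198. 199.]
 [199. 199. 197. 197. 198.]
 [199. 199. 198. 197. 199.]]
0.0 [[315.1 145.9]]
0.2 [[315.1 149.8]]
0.4 [[315.  156.7]]
0.6 [[315.  166.3]]
0.8 [[315.  178.5]]
1.0 [[315.  192.5]]
1.2 [[314.9 207.5]]
1.4 [[314.9 222.7]]
[[541.79999338 266.95894725 139.84049193]] rackframe [[ 45.61854536 151.34197111 139.84049193]]
```

```bash
python3 - <<'E'
from h import *
K=lambda th,dx=0: rk([45+dx,122.5+45*np.cos(th),101+45*np.sin(th)-17])
p=np.array(ctrl.sense()["tcp_pos"])
ctrl.move_gripper(0.55)
t0=0.93
ctrl.line_to(K(t0)+[0,0,50],v=200)
ctrl.line_to(K(t0),v=120); st("at")
ctrl.move_gripper(0.0,50); st("grip")
for th in (1.05,1.2,1.35,1.45):
    ctrl.line_to(K(th),v=60); st(f"th{th:.2f}")
if ctrl.sense()["gripper_width"]>0.15:
    for dx in (5,15,30,45,55,60):
        ctrl.line_to(K(1.45,dx),v=70); st(dx)
        if ctrl.sense()["gripper_width"]<0.15 or np.linalg.norm(F())>35: break
im,d=ctrl.capture("scene"); cv2.imwrite("pics/f2.png",cv2.resize(im[180:320,360:520],None,fx=4,fy=4))
im,d=ctrl.capture("wrist"); cv2.imwrite("pics/f0.png",im)
E
```

```text
at t 13.42 tcp [541.7 265.  120.6] rot [-90.   -0.    6.3] F [ 0.9 -0.   0.4] g 0.551
grip t 13.8 tcp [541.7 265.6 120.9] rot [-90.   -0.1   6.4] F [0.8 1.6 3.6] g 0.199
th1.05 t 14.05 tcp [541.9 261.4 123.6] rot [-89.9  -0.    6.4] F [-1.4  5.8  3.3] g 0.197
th1.20 t 14.31 tcp [542.7 255.3 126.5] rot [-89.9  -0.1   6.3] F [0.3 4.5 4.6] g 0.198
th1.35 t 14.57 tcp [543.4 246.4 127.2] rot [-90.1   0.1   6.2] F [ 0.8 -0.4 -0. ] g 0.0
th1.45 t 14.82 tcp [543.9 243.2 128.6] rot [-90.    0.    6.3] F [ 0.6 -0.3 -0.7] g 0.001
```

View pics/f2.png

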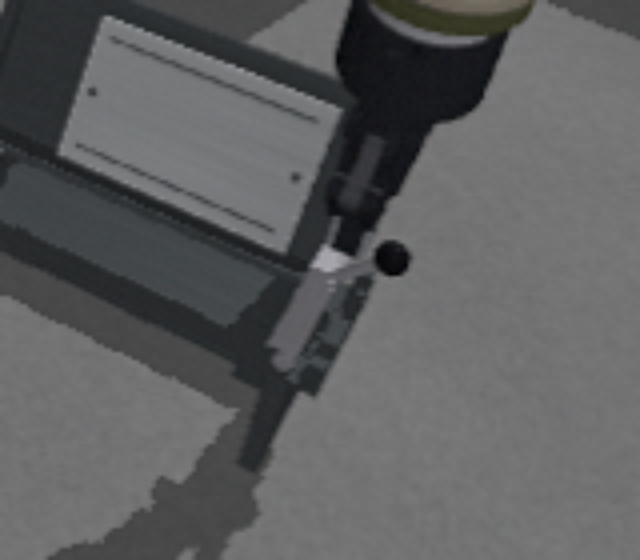

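View pics/f0.png

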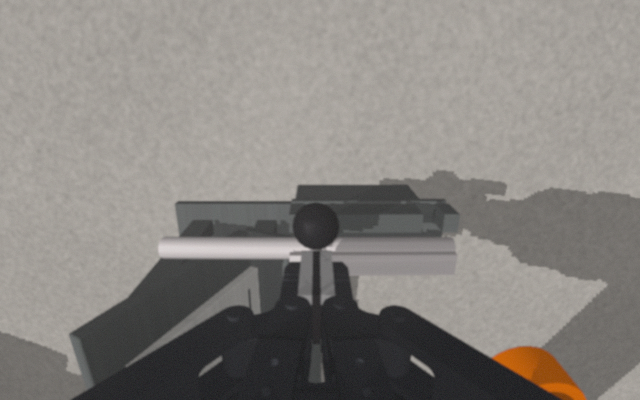

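```bash
python3 - <<'E'
from h import *
p=np.array(ctrl.sense()["tcp_pos"])
ctrl.line_to(p+[0,0,50],v=250)
ctrl.line_to(rk([45,188,175]),v=250)
ctrl.line_to(rk([45,188,122]),v=150); st("down")
for y in (175,168,162,156,151,147):
    ctrl.line_to(rk([45,y,122 if y>160 else 126]),v=60); st(y)
    if np.linalg.norm(F())>20: break
im,d=ctrl.capture("wrist"); cv2.imwrite("pics/g0.png",im)
im,d=ctrl.capture("scene"); cv2.imwrite("pics/g2.png",cv2.resize(im[180:320,360:520],None,fx=4,fy=4))
E
```

```text
down t 16.16 tcp [537.4 302.8 122.2] rot [-90.    0.    6.3] F [-0.4  0.1  1.1] g 0.003
175 t 16.52 tcp [539.1 289.7 122.5] rot [-90.   -0.    6.3] F [ 0.1  0.  -0.4] g 0.004
168 t 16.79 tcp [539.5 283.2 122.2] rot [-90.   -0.    6.3] F [ 0.4  0.8 -0.5] g -0.0
162 t 17.04 tcp [540.2 276.7 121.8] rot [-90.    0.    6.3] F [-0.4  0.4 -1. ] g -0.001
156 t 17.31 tcp [541.  271.  126.2] rot [-90.   -0.    6.3] F [ 0.  -0.   0.1] g 0.001
151 t 17.56 tcp [541.4 266.1 125.9] rot [-90.    0.    6.3] F [-0.6  0.4  0.5] g 0.002
147 t 17.81 tcp [541.8 262.2 125.9] rot [-90.    0.    6.3] F [ 0.4 -0.9  0. ] g 0.0
```

View pics/g0.png

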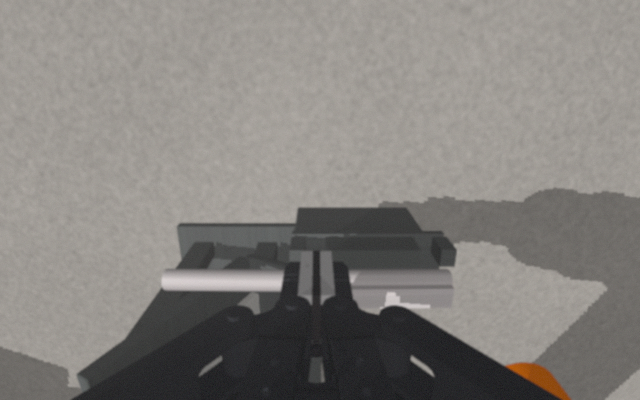

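View pics/g2.png

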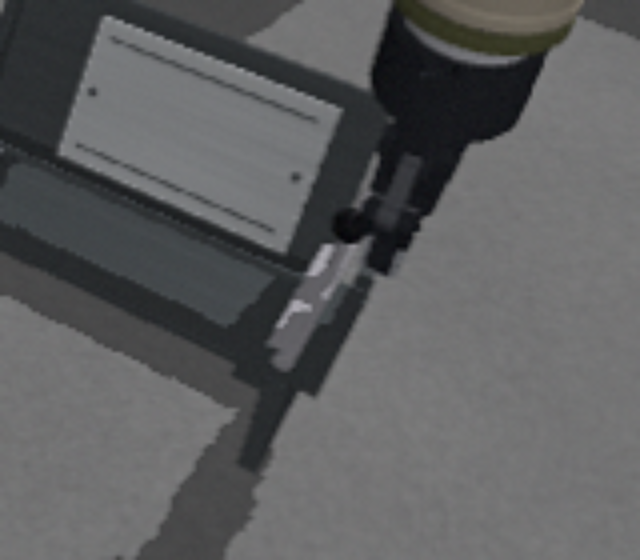

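The handle now stands upright with the knob at (348,222) in the crop. I'll grip it from above and draw the bolt.

```bash
python3 - <<'E'
from h import *
K=lambda dx: rk([45+dx,125,130])
ctrl.line_to(rk([45,155,185]),v=250)
ctrl.move_gripper(0.55)
ctrl.line_to(K(0)+[0,0,45],v=200)
ctrl.line_to(K(0),v=120); st("at")
ctrl.move_gripper(0.0,50); st("grip")
if ctrl.sense()["gripper_width"]>0.08:
    for dx in (5,15,30,45,55,60,62):
        ctrl.line_to(K(dx),v=80); st(dx)
        if ctrl.sense()["gripper_width"]<0.08 or np.linalg.norm(F())>35: break
im,d=ctrl.capture("scene"); cv2.imwrite("pics/i2.png",cv2.resize(im[180:320,360:520],None,fx=4,fy=4))
E
```

```text
at t 19.64 tcp [544.  241.3 130.3] rot [-90.    0.    6.4] F [-0.4  0.  -0.2] g 0.55
grip t 20.03 tcp [544.5 241.1 131. ] rot [-90.   -0.1   6.3] F [-2.2 -0.1  5.7] g 0.195
5 t 20.28 tcp [549.9 241.7 131.1] rot [-90.   -0.1   6.3] F [0.5 0.1 4.7] g 0.195
15 t 20.56 tcp [560.2 242.8 131.1] rot [-89.9  -0.1   6.3] F [0.2 0.9 5. ] g 0.196
30 t 20.9 tcp [575.1 244.4 131.1] rot [-89.9  -0.1   6.3] F [1.1 0.7 4.1] g 0.2
45 t 21.24 tcp [590.  246.1 131.1] rot [-89.9  -0.1   6.3] F [0.7 0.2 4.5] g 0.195
55 t 21.52 tcp [600.  247.1 131.1] rot [-90.   -0.1   6.3] F [1.8 1.2 4.4] g 0.195
60 t 21.77 tcp [603.6 248.  131. ] rot [-90.   -0.    6.4] F [-3.2  0.9  7.2] g 0.197
62 t 22.02 tcp [603.9 248.6 130.9] rot [-90.    0.2   6.4] F [-10.9  -2.4  11.2] g 0.194
```

View pics/i2.png

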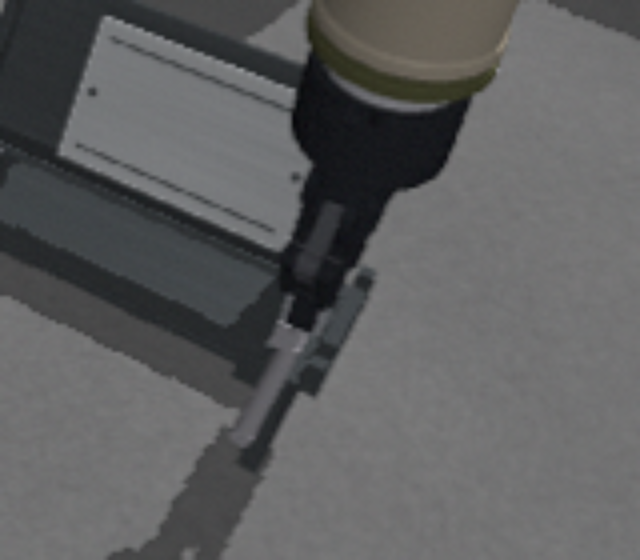

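```bash
cat >> h.py <<'E'
U=np.array([-.4226,0,.9063]);N=np.array([.9063,0,.4226])
def eul(xl,yl,yaw):
    zl=np.cross(xl,yl); R=np.c_[xl,yl,zl]; return Rn.from_matrix(Rn.from_euler("z",yaw).as_matrix()@R).as_euler("xyz",degrees=True)
def S(u,n,y): return U*u+N*n+np.array([0,y,60.])
DN=-U
E
python3 - <<'E'
from h import *
p=np.array(ctrl.sense()["tcp_pos"])
ctrl.line_to(p-[1.5,0,0],v=60)
ctrl.move_gripper(0.5); st("rel")
ctrl.line_to(p+[0,0,90],v=250)
im,d=ctrl.capture("scene"); cv2.imwrite("pics/j2.png",cv2.resize(im[180:320,360:520],None,fx=4,fy=4))
eA=eul(np.array([0,-1.,0]),DN,RY); eB=eul(np.array([0,1.,0]),DN,RY); eG=eul(N,DN,RY); eH=eul(-N,DN,RY)
print(eA,eB,eG,eH)
for nm,e in (("A",eA),("B",eB)):
    for q in (S(130,14,-95),S(58,14,-95),S(58,14,-8)): print(nm,ctrl.solve_ik(rk(q),e))
for nm,e,y in (("G",eG,RY),("H",eH,RY)):
    for q in (S(130,3,142),S(60,3,142)): print(nm,ctrl.solve_ik(rk(q),e))
    e2=e+[0,0,np.degrees(CY-RY)]
    for q in (S(160,20,60),S(60,19,60)): print(nm,"cr",ctrl.solve_ik(cr(q),e2))
E
```

```text
rel t 22.68 tcp [602.6 248.5 130.8] rot [-90.    0.    6.3] F [-0.3 -0.2  0.7] g 0.501
[-65.00075974   0.         -83.65      ] [-1.14999240e+02  1.27222187e-14  9.63500000e+01] [-90.         -24.99924026   6.35      ] [ -90.           24.99924026 -173.65      ]
A [ 58.50143614 -20.22855329 -54.3336096  126.08252429 -29.42191029
  43.91775009 -63.86337565]
A [ 52.5342947   -4.23362406 -56.52138841 126.91257242  -8.3171912
  30.64276839 -82.11816396]
A [  40.99278619   -4.1959682   -58.42599012  126.78950255    2.68683508
   30.92249006 -103.79695207]
B [ 25.30047227 -14.39540336 -28.07151736 127.12066535 -12.09432294
  41.09686188 100.24509265]
B [ 68.95489557  -5.89686057 -71.22973853 126.54445833 -13.35630537
  30.92870182 102.92285983]
B [ 60.70745698  -6.99056994 -75.75212365 126.39795145  -4.96807258
  30.69965545  83.64304786]
G [ 32.39775698 -13.62695346 -67.58235133 121.2353092   -0.18354431
  42.1914878  -30.57768629]
G [ 23.06470835   5.50797471 -65.21483444 122.14081919  31.36505338
  38.58882487 -56.67966497]
G cr [ 64.01645029  -9.90019064 -43.04486948 118.7690864  -23.06836461
  47.45806759  36.95625937]
G cr [ 71.85153613   6.84680736 -59.16055829 119.79757755  -3.34475131
  32.90486141  20.88866308]
H [ 31.37058497 -13.20371859 -66.85502254 121.25185945   0.61987669
  42.23261875 148.70417614]
H [ 30.2609379    7.63445523 -73.04696243 121.98228999  34.65762217
  39.70585727 121.09596285]
H cr [  93.64125718  -16.99280509  -65.97875998  118.05309721  -36.28624675
   51.57031945 -131.31321905]
H cr None
```

View pics/j2.png

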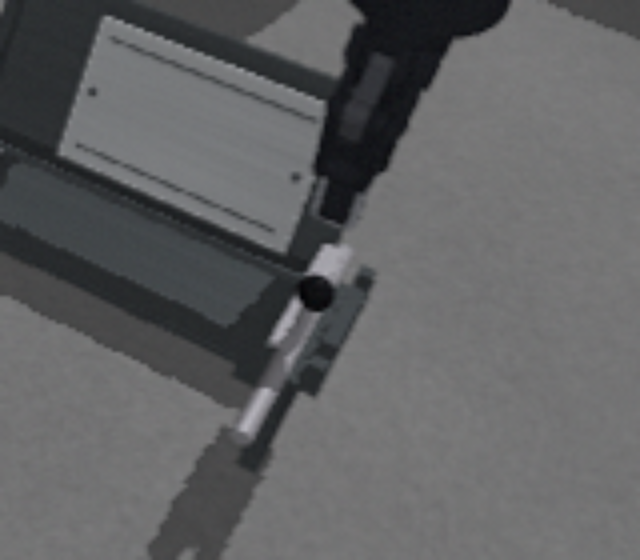

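The bolt is drawn, with the rod out to (240,435) in the crop and the knob upright at (316,292). Next is pushing the plate.

```bash
python3 - <<'E'
from h import *
e=eul(np.array([0,-1.,0]),DN,RY); Nw=Rn.from_euler("z",RY).apply(N)
ctrl.line_to(np.array(ctrl.sense()["tcp_pos"])+[0,0,40],v=250)
ctrl.move_gripper(0.0)
ctrl.move_ptp(rk(S(140,45,-96)),e); st("pre")
ctrl.line_to(rk(S(60,28,-96)),v=200); ctrl.sleep(0.2); b=F(); st("in")
hit=None
for n in np.arange(20,10.4,-0.75):
    ctrl.line_to(rk(S(60,n,-96)),v=30); f=(F()-b)@Nw; 
    if f>4: hit=n; print("hit",n,f); break
st("end")
im,d=ctrl.capture("wrist"); cv2.imwrite("pics/k0.png",im); im,d=ctrl.capture("scene"); cv2.imwrite("pics/k2.png",cv2.resize(im[140:300,320:520],None,fx=4,fy=3.75))
E
```

```text
pre t 25.13 tcp [506.5  15.4 207. ] rot [-65.   -0.  -83.4] F [1.1 0.4 0.7] g 0.003
in t 25.93 tcp [524.5  16.3 127.3] rot [-64.9  -0.1 -83.6] F [ 0.2 -0.2 -0.5] g -0.001
hit 12.5 4.616780834245358
end t 28.84 tcp [510.5  14.6 120.2] rot [-64.9  -0.  -83.6] F [ 5.3 -0.2 -0.4] g -0.002
```

View pics/k0.png

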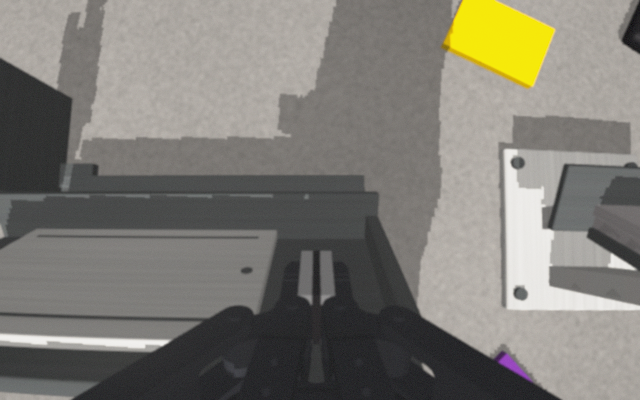

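View pics/k2.png

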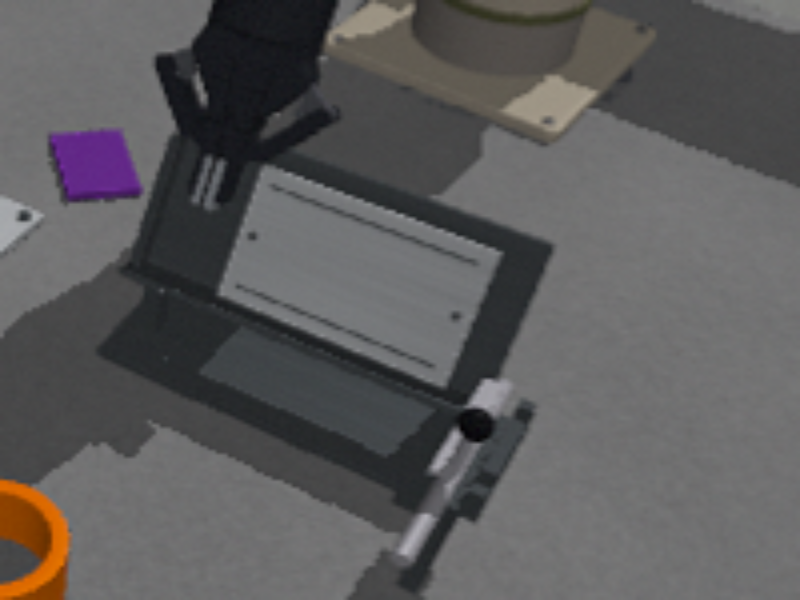

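```bash
python3 - <<'E'
from h import *
e=eul(np.array([0,-1.,0]),DN,RY)
ctrl.line_to(rk(S(70,13.7,-96)),v=80); st()
ctrl.line_to(rk(S(70,13.7,-60)),v=70); st("a")
ctrl.line_to(rk(S(70,13.7,-14)),v=60); ctrl.sleep(.1); st("b")
M=model("wrist"); im,d=ctrl.capture("wrist"); cv2.imwrite("pics/l0.png",im); im,d=ctrl.capture("scene"); cv2.imwrite("pics/l2.png",cv2.resize(im[140:300,320:520],None,fx=4,fy=3.75))
E
```

```text
t 29.22 tcp [506.4  14.  128.9] rot [-65.   -0.1 -83.7] F [ 0.4 -0.6  0.4] g -0.001
a t 29.88 tcp [502.7  49.9 129.1] rot [-65.    0.  -83.6] F [-0.6  0.  -0. ] g -0.002
b t 30.9 tcp [497.7  95.6 129.2] rot [-65.    0.  -83.7] F [0.1 0.  0.6] g -0.002
```

View pics/l0.png

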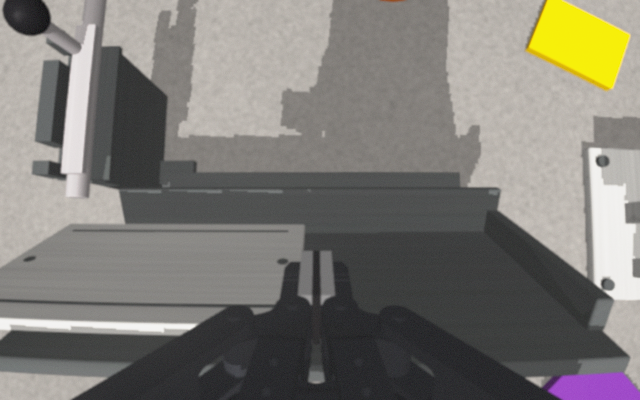

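View pics/l2.png

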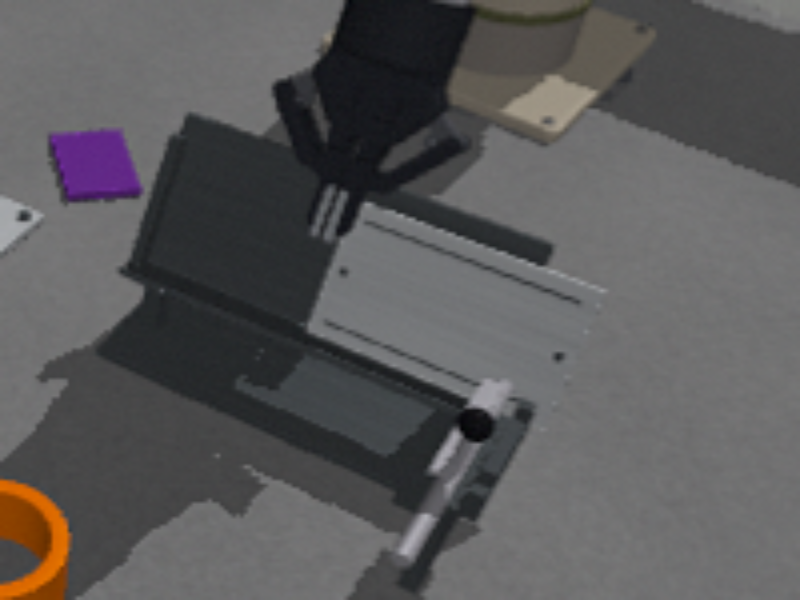

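```bash
python3 - <<'E'
from h import *
M=model("wrist")
for y in (-2,0,2,4,6,8): print(y,proj([rk(S(0,6,y)),rk(S(50,6,y))],M).round(1).tolist())
M=model("scene")
for y in (150,155,160,165): 
    q=proj([rk(S(0,6,y)),rk(S(100,6,y))],M); print(y,((q-[320,140])*[4,3.75]).round(0).tolist())
E
```

```text
-2 [[297.6, 224.2], [292.9, 262.2]]
0 [[294.6, 224.2], [289.1, 262.2]]
2 [[291.6, 224.2], [285.3, 262.2]]
4 [[288.6, 224.2], [281.5, 262.2]]
6 [[285.6, 224.2], [277.7, 262.2]]
8 [[282.5, 224.2], [273.9, 262.2]]
150 [[538.0, 427.0], [600.0, 289.0]]
155 [[546.0, 431.0], [608.0, 292.0]]
160 [[554.0, 434.0], [617.0, 295.0]]
165 [[562.0, 437.0], [625.0, 298.0]]
```

```bash
python3 - <<'E'
from h import *
eG=eul(N,DN,RY)
ctrl.line_to(rk(S(70,13.7,-1)),v=50); st("push")
ctrl.line_to(rk(S(70,15,-12)),v=100)
ctrl.line_to(rk(S(165,30,-12)),v=250)
ctrl.move_gripper(0.55)
ctrl.move_ptp(rk(S(165,3.5,145)),eG); st("pre")
M=model("wrist"); im,d=ctrl.capture("wrist"); cv2.imwrite("pics/m0.png",im)
sm=model("scene"); im,d=ctrl.capture("scene"); cv2.imwrite("pics/m2.png",cv2.resize(im[140:300,320:520],None,fx=4,fy=3.75))
for y in (160,165,170): 
    q=proj([rk(S(0,6,y)),rk(S(100,6,y))],sm); print(y,((q-[320,140])*[4,3.75]).round(0).tolist()); print(proj([rk(S(100,0,y)),rk(S(100,6,y)),rk(S(0,6,y))],M).round(1).tolist())
E
```

```text
push t 31.41 tcp [496.2 109.1 129.3] rot [-65.   -0.  -83.6] F [ 0.   0.1 -0.4] g 0.004
pre t 33.72 tcp [431.2 247.5 210.9] rot [-89.9 -25.    6.1] F [ 0.6 -0.2 -0.5] g 0.55
160 [[554.0, 434.0], [617.0, 295.0]]
[[309.0, 191.8], [318.6, 191.8], [317.8, 156.8]]
165 [[562.0, 437.0], [625.0, 298.0]]
[[308.9, 184.1], [318.6, 184.1], [317.8, 151.3]]
170 [[570.0, 441.0], [634.0, 302.0]]
[[308.8, 176.4], [318.6, 176.3], [317.8, 145.7]]
```

View pics/m0.png

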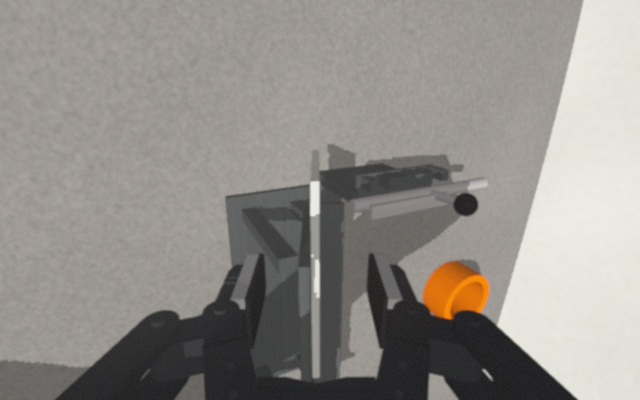

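View pics/m2.png

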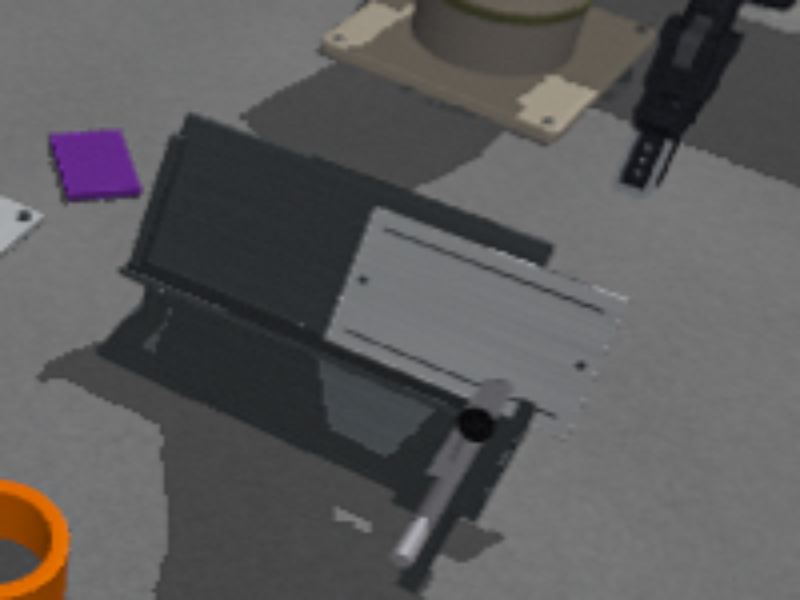

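```bash
python3 - <<'E'
from h import *
ctrl.line_to(rk(S(56,3.6,145)),v=180); st("at")
ctrl.move_gripper(0.0,100); st("grip")
ctrl.line_to(rk(S(60,4.5,145)),v=60); st("up4")
ctrl.line_to(rk(S(120,12,145)),v=150); st("lift")
im,d=ctrl.capture("scene"); cv2.imwrite("pics/n2.png",cv2.resize(im[120:300,300:525],None,fx=3.5,fy=3.33))
M=model("wrist"); im,d=ctrl.capture("wrist"); cv2.imwrite("pics/n0.png",im)
E
```

```text
at t 35.33 tcp [477.  253.5 112.7] rot [-90.  -25.    6.4] F [ 0.5 -0.1 -0.1] g 0.549
grip t 35.77 tcp [477.  253.4 112.5] rot [-90.  -25.    6.4] F [-2.8 -1.6  3.5] g 0.049
up4 t 36.02 tcp [476.  253.1 116.2] rot [-90.  -25.    6.3] F [ 0.1 -0.  -2.1] g 0.055
lift t 36.9 tcp [457.3 251.2 173.2] rot [-90.  -24.9   6.4] F [ 0.9 -0.3 -2.6] g 0.058
```

View pics/n2.png

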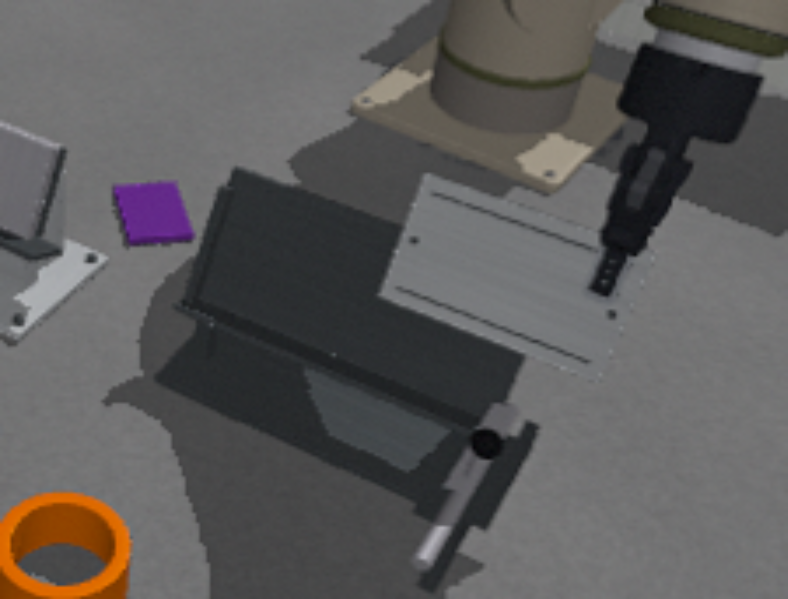

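View pics/n0.png

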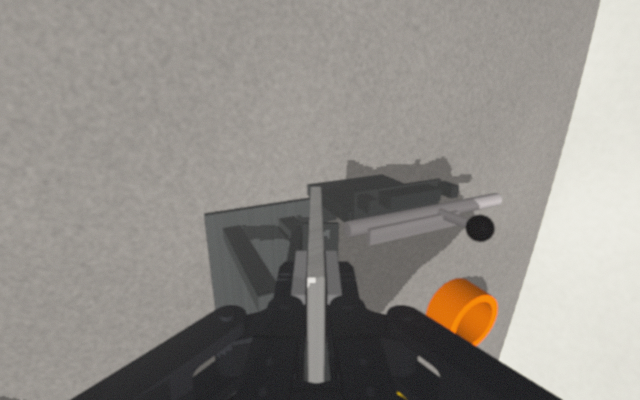

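```bash
python3 - <<'E'
from h import *
sm=model("scene")
q=proj([rk(S(64+a,8.4+6,86+b)) for a,b in ((100,-80),(0,-80),(0,80),(100,80))],sm); print(((q-[300,120])*[3.5,3.33]).round(0).tolist())
E
```

```text
[[422.0, 169.0], [375.0, 294.0], [596.0, 381.0], [655.0, 250.0]]
```

```bash
python3 - <<'E'
from h import *
eC=eul(N,DN,CY)
ctrl.line_to(rk(S(175,25,140)),v=250); st()
ctrl.move_ptp(cr(S(56+130,19.6+12,59)),eC); st("pre")
ctrl.line_to(cr(S(56+92,19.6+8,59)),v=150); ctrl.sleep(.2); st("above")
Cm={}
import pickle
for n in ("scene","wrist","side"):
    M=model(n); im,d=ctrl.capture(n); cv2.imwrite(f"pics/p_{n}.png",im); Cm[n]=(M,im,d)
pickle.dump(Cm,open("p.pkl","wb"))
cv2.imwrite("pics/p2.png",cv2.resize(Cm["scene"][1][90:240,230:390],None,fx=5,fy=4))
cv2.imwrite("pics/p3.png",cv2.resize(Cm["side"][1][120:250,280:420],None,fx=5,fy=4.5))
E
```

```text
t 37.38 tcp [446.9 245.2 229.4] rot [-90.  -25.    6.4] F [ 0.6  0.3 -2.2] g 0.06
pre t 38.83 tcp [ 499.1 -137.2  241.5] rot [-90.  -25.    4.4] F [-0.6  0.9 -1.3] g 0.055
above t 39.43 tcp [ 511.7 -137.4  207. ] rot [-90.  -25.1   4.4] F [-0.4 -0.8 -1. ] g 0.056
```

View pics/p2.png

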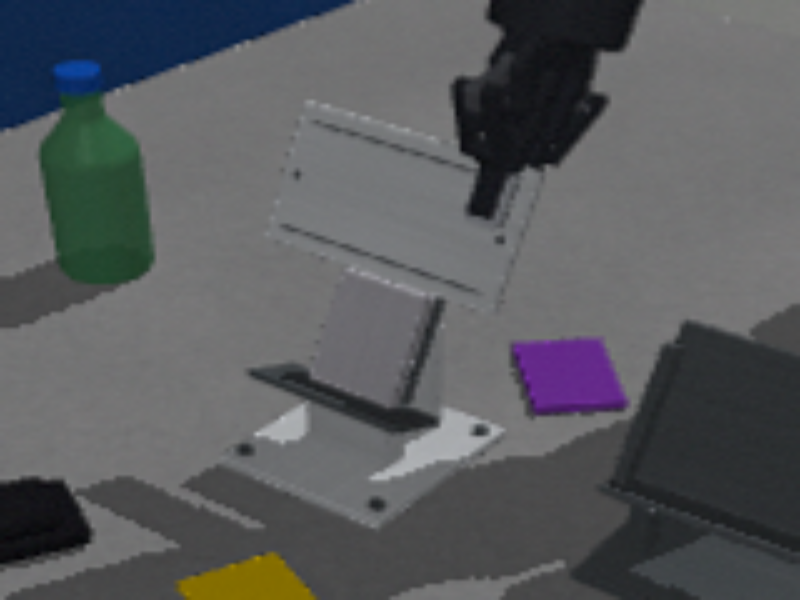

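View pics/p_wrist.png

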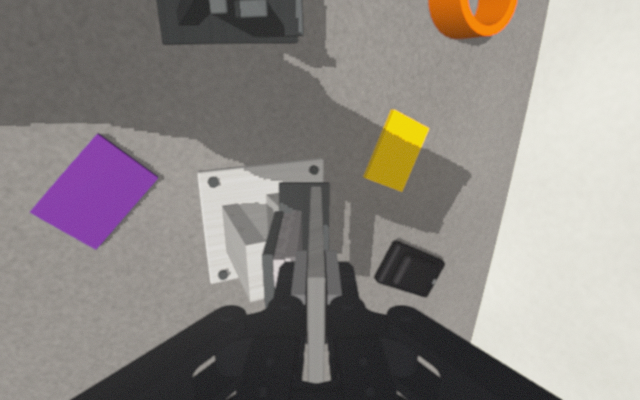

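```bash
python3 - <<'E'
from h import *
import pickle
C=pickle.load(open("p.pkl","rb")); M,im,d=C["scene"]
Rz=Rn.from_euler("z",CY).as_matrix()
def plane(poly):
    m=np.zeros((400,640),np.uint8); cv2.fillConvexPoly(m,np.round(poly).astype(np.int32),1); m=cv2.erode(m,np.ones((5,5)))>0
    W=(maskpts(m,d,M)-CO)@Rz
    for _ in range(4):
        c=W.mean(0); n=np.linalg.svd(W-c,full_matrices=False)[2][2]; n*=np.sign(n[2]); W=W[abs((W-c)@n)<3]
    return c,n,len(W)
def hit(uv,c,n):
    o,r=ray(uv,M); o=(o-CO)@Rz; r=r@Rz; t=((c-o)@n)/(r@n); H=o+r*t[:,None]-[0,0,60]; return np.c_[H@U,H@N,H[:,1]]
pp=np.array([(291.4,115.5),(284.4,148.7),(329.4,167),(338,133)])
ps=np.array([(299.6,157),(316,164.5),(311,191),(293,182.5)])
c,n,k=plane(np.array([(291.4,115.5),(284.4,148.7),(320,163),(322,146),(318,127)])); print("plate",n.round(3),k,"yaw",np.degrees(np.arctan2(n[1],n[0])).round(2)); print(hit(pp,c,n).round(1))
print("expected n",27.6-3.6+6-0, "u0",92)
c,n,k=plane(ps); print("shim",n.round(3),k,"yaw",np.degrees(np.arctan2(n[1],n[0])).round(2)); print(hit(ps,c,n).round(1))
E
```

```text
plate [ 0.906 -0.002  0.423] 860 yaw -0.14
[[191.8  30.9 -75.8]
 [ 95.4  31.  -72.2]
 [ 98.4  31.3  84.7]
 [191.9  31.2  81.2]]
expected n 30.0 u0 92
shim [ 0.906 -0.001  0.424] 301 yaw -0.05
[[ 86.2  15.2 -25.2]
 [ 85.2  15.2  33.5]
 [  7.4  15.4  40.8]
 [  7.1  15.3 -25.2]]
```

```bash
python3 - <<'E'
from h import *
Uw=Rn.from_euler("z",CY).apply(U); Nw=Rn.from_euler("z",CY).apply(N)
ctrl.line_to(cr(S(110,23.6,58.5)),v=150)
ctrl.line_to(cr(S(64,22.6,58.5)),v=100); ctrl.sleep(.15); b=F(); st("near")
u=64
while u>51:
    u-=1.2; ctrl.line_to(cr(S(u,22.6,58.5)),v=25); f=F()-b
    if f@Uw>4: break
print("u",u,f@Uw,f@Nw)
n=22.6
while n>15:
    n-=1.; ctrl.line_to(cr(S(u,n,58.5)),v=25); f=F()-b
    if f@Nw>4: break
print("n",n,f@Uw,f@Nw); st("set")
import pickle
im,d=ctrl.capture("scene"); cv2.imwrite("pics/q2.png",cv2.resize(im[90:240,230:390],None,fx=5,fy=4)); pickle.dump((model("scene"),im,d),open("q.pkl","wb"))
im,d=ctrl.capture("side"); cv2.imwrite("pics/q3.png",cv2.resize(im[120:250,280:420],None,fx=5,fy=4.5))
E
```

```text
near t 40.75 tcp [ 542.5 -135.7  128.5] rot [-90.  -25.1   4.3] F [-0.3 -0.4 -0.9] g 0.057
u 55.59999999999998 15.069332583109171 -3.021971605722856
n 15.600000000000001 2.778043622848509 7.211280508249538
set t 44.25 tcp [ 541.5 -135.9  118.9] rot [-90.1 -25.3   4.4] F [5.  0.3 4.7] g 0.06
```

View pics/q2.png

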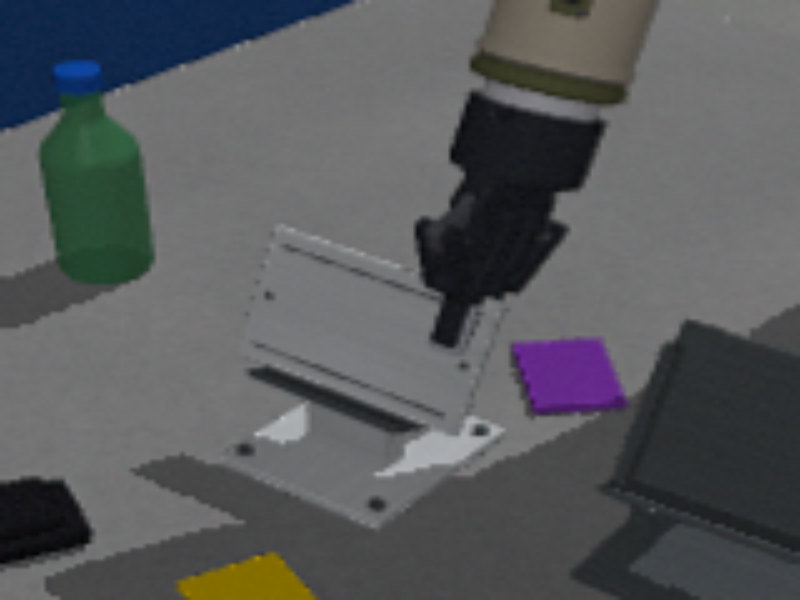

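View pics/q3.png

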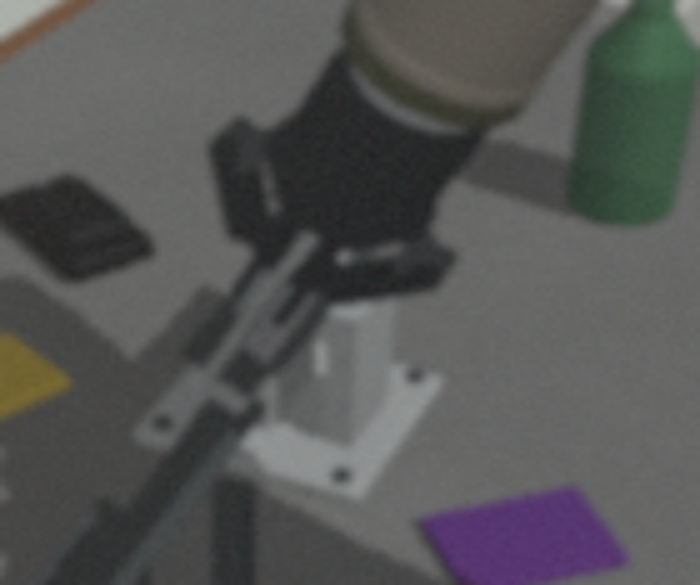

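```bash
python3 - <<'E'
from h import *
import pickle
M,im,d=pickle.load(open("q.pkl","rb"))
Rz=Rn.from_euler("z",CY).as_matrix()
t=(np.array(ctrl.sense()["tcp_pos"])-CO)@Rz-[0,0,60]; print("tcp u,n,y",t@U,t@N,t[1])
poly=np.array([(285.5,148),(279.5,181),(316,193),(314,170),(311,157)])
m=np.zeros((400,640),np.uint8); cv2.fillConvexPoly(m,np.round(poly).astype(np.int32),1); m=cv2.erode(m,np.ones((5,5)))>0
W=(maskpts(m,d,M)-CO)@Rz
for _ in range(4):
    c=W.mean(0); n=np.linalg.svd(W-c,full_matrices=False)[2][2]; n*=np.sign(n[2]); W=W[abs((W-c)@n)<3]
print("n",n.round(3),np.degrees(np.arcsin(n[2])).round(2),np.degrees(np.arctan2(n[1],n[0])).round(2))
uv=np.array([(230+280/5,90+228/4),(230+243/5,90+365/4),(230+460/5,90+430/4)])
o,r=ray(uv,M); o=(o-CO)@Rz; r=r@Rz; tt=((c-o)@n)/(r@n); H=o+r*tt[:,None]-[0,0,60]; print(np.c_[H@U,H@N,H[:,1]].round(1))
E
```

```text
tcp u,n,y 56.48790803712966 18.251686140136133 58.087785604135185
n [0.906 0.    0.423] 25.01 0.03
[[ 99.3  21.5 -74.8]
 [ -6.8  21.5 -71.5]
 [  6.3  21.5  83.7]]
```

```bash
python3 - <<'E'
from h import *
import pickle
M,im,d=pickle.load(open("q.pkl","rb"))
a=cv2.resize(im[140:205,270:340],None,fx=11,fy=9,interpolation=cv2.INTER_CUBIC); 
def T(q): return tuple(int(v) for v in ((q-[270,140]+.5)*[11,9]))
for p in (S(0,22,-80),S(0,22,80),S(100,22,-80),S(0,41,-55),S(0,41,55)):
    cv2.circle(a,T(proj([cr(p)],M)[0]),4,(0,0,255),-1)
cv2.imwrite("pics/q4.png",a)
E
```

```text
(no output)
```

View pics/q4.png

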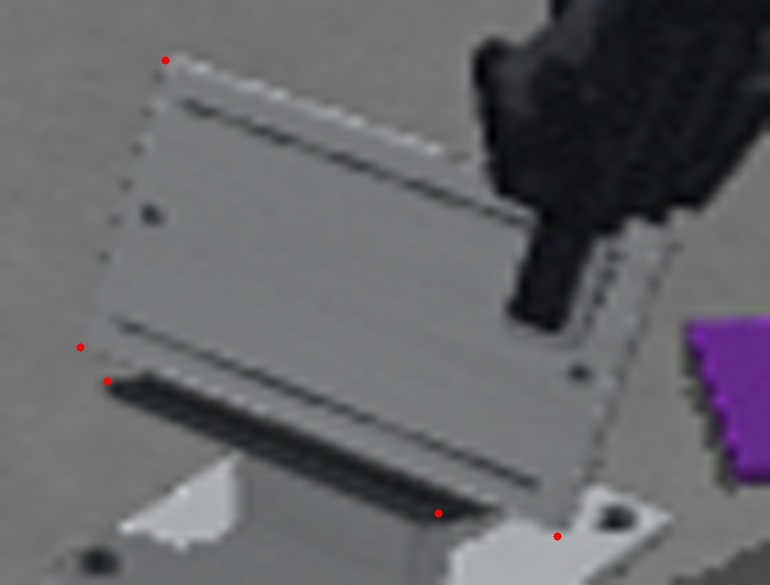

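The plate sits flush on the ledge and parallel to it, with the predicted corners (red) within about 1–2 mm. I'll relax the pushing and release.

```bash
python3 - <<'E'
from h import *
ctrl.line_to(cr(S(56,17.8,58.5)),v=20); ctrl.sleep(.2); st("relax")
ctrl.move_gripper(0.45); st("open")
ctrl.line_to(cr(S(100,18.3,58.5)),v=80)
ctrl.line_to(cr(S(220,18.3,58.5)),v=250)
ctrl.move_ptp([430,60,330],[-90,0,4.35]); ctrl.sleep(.3); st()
import pickle
im,d=ctrl.capture("scene"); cv2.imwrite("pics/r0.png",im); pickle.dump((model("scene"),im,d),open("r.pkl","wb")); M=model("scene")
a=cv2.resize(im[140:215,265:345],None,fx=10,fy=8,interpolation=cv2.INTER_CUBIC)
T=lambda q: tuple(int(v) for v in ((q-[265,140]+.5)*[10,8]))
for p in (S(0,22,-80),S(0,22,80),S(100,22,-80),S(100,22,80)): cv2.circle(a,T(proj([cr(p)],M)[0]),4,(0,0,255),-1)
cv2.imwrite("pics/r1.png",a)
im,d=ctrl.capture("side"); cv2.imwrite("pics/r3.png",cv2.resize(im[130:260,280:420],None,fx=5,fy=4.5))
E
```

```text
relax t 44.81 tcp [ 541.7 -135.8  118.9] rot [-90.  -25.1   4.3] F [-1.2  0.3  7.1] g 0.057
open t 45.23 tcp [ 541.  -135.5  118. ] rot [-90.  -25.    4.3] F [ 0.1  0.5 -1. ] g 0.452
 t 47.73 tcp [429.9  59.2 329.7] rot [-90.    0.    4.3] F [0.3 1.  0. ] g 0.454
```

View pics/r0.png

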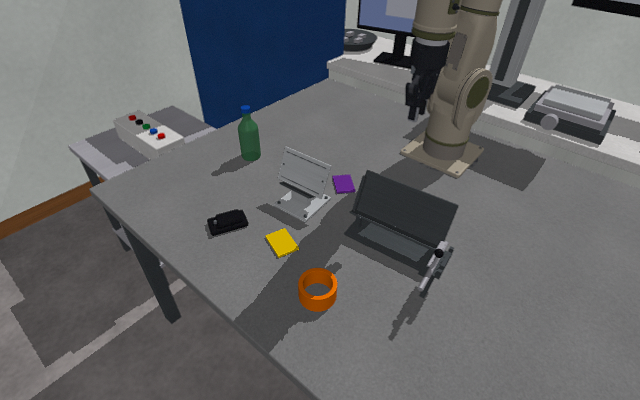

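View pics/r1.png

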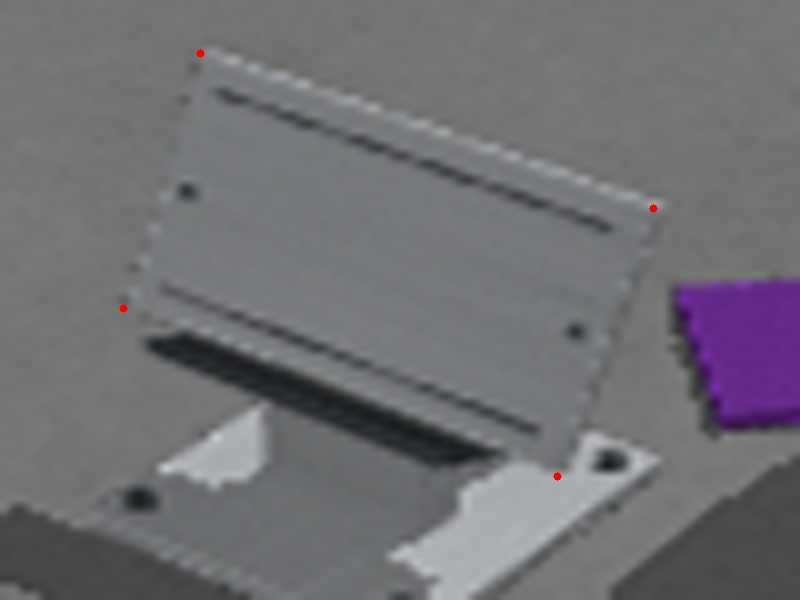

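View pics/r3.png

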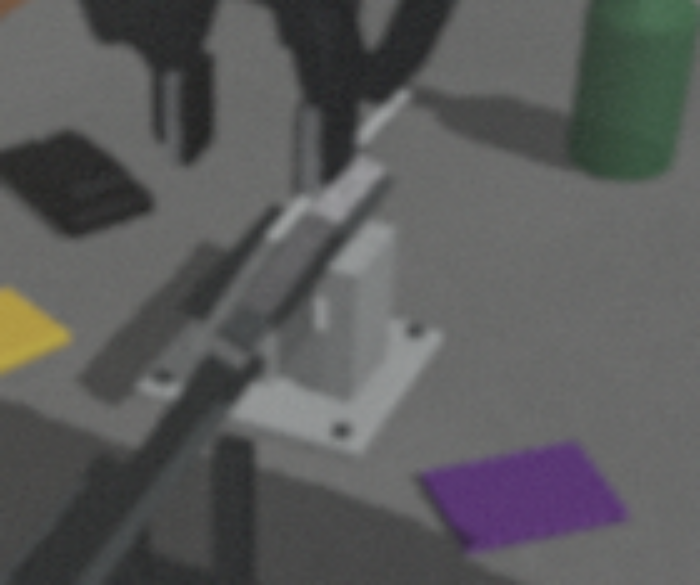

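The plate rests on the cradle, flush against the shims and centred, with its corners within about 1–2 mm of prediction. The bolt is still drawn, with the knob at (438,254). The flask, mouse and tape are at their starting pixels, and the gripper is clear, so I'm handing in.

```bash
python3 - <<'E'
from h import *
ctrl.close_job(); st()
E
```

```text
the job is handed in; nothing more can be done
the job is handed in; nothing more can be done
```

The job is handed in. I drew the bolt fully out to its stop, about 59 mm. I then pushed the plate about 50 mm past the rack's open end, gripped it there and carried it to the cradle. I set it down while still held, until I felt contact on both the ledge and the shims, and let go. The last clock reading before hand-in was about 48 s of the 72 s allowed.

**What went wrong on the way:** the knob slipped out of the fingers twice while I was lifting it on its arc, leaving the handle at about 0.93 rad. I then pushed the handle upright with the shut fingers and gripped the knob again to draw the bolt. The plate also looked about 1 to 1.5 degrees low at its far end while it hung in the gripper. That was gone once it was on the ledge.

**Last checks:**
- **Plate:** before letting go, its depth reading lay flat against the shims, 21.5 mm against 21.3 mm expected, and parallel to them. After release its corners were within about 1–2 mm of the predicted seat in the scene picture.
- **Shims:** the plate now hides their fronts. The side view showed the stack standing in place, but I did not measure the shims again after release.
- **Bolt, flask, tape and mouse:** in the final picture the bolt is still drawn with its handle upright, not lowered into the second notch. The flask, tape and mouse appear where they were at the start.
- **One disagreement:** corner points I picked roughly by hand suggested the held plate was tilted by about 5 degrees. The predicted corners drawn over the picture did not support this, so I took it as a picking error.

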